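Free the ratchet pawl of a sample concentrator and ease its needle head down

ROBOT

A 6-joint arm with a two-finger parallel gripper is mounted at the origin on the work surface. World frame = base frame: x ahead of the robot, y to its left, z up, the work surface at z = 0. Lengths are in m, angles in rad, forces in N, time in s.
With the tool pointing down it reaches from about 0.35 to 0.975 m from the base axis. Payload 4.9 kg.
Tool frame: the origin (TCP) lies at the very end of the fingers, on their centre line; the grasp point (between the pads) lies 19 mm behind it (manip.pinch_z is the distance from the TCP to the grasp point, in m); z points along the fingers, y is the line along which they close (so a half turn about z gives the same grasp; the last joint's range is limited). The gripper opens to 85 mm and grips with 20 to 120 N. Pads are 22 mm wide; open, the fingers measure 114 mm over their backs; the gripper's body (76 mm by 85 mm) begins 54 mm behind the grasp point. The pads swing forward as they close: fully open they stand 13 mm farther back than shut.
Start: joints at [-1.26, 0.053, 1.613, -0, 1.476, -0.119], TCP at [0.26, -0.568, 0.231] pointing down, gripper open.
Joint ranges: [-3.01, 3.01], [-1.01, 2.22], [0.06, 2.58], [-1.02, 4.17], [0.09, 2.62], [-3.14, 3.14]. Speed limits (rad/s): [2.57, 2.57, 3.14, 3.14, 3.14, 3.14].

INTERFACE

Orientations are given as a unit quaternion [w, x, y, z].
In Python, from bench import manip gives the robot as it stands. The module is installed in compiled form; this text tells all that it offers.
- The arm moves only by the tool jog_arm, never from a script. Its arguments are lists of equal length, an entry for each row: "xyz": the shift along the tool's x, y, z scaled (see below), a list of three; "rotation": the turn, a rotation vector about the tool's x, y, z scaled (see below), a list of three; "hand": the opening, from 0 (shut) to 1 (fully open). A call has 1 to 10 rows; each row shifts and turns the commanded pose from where the row before left it, along the tool's axes as they then stand; what a row does not reach is not made up. The controller multiplies each number of a shift by 1000 mm and each number of a turn by pi/2 rad. A row lasts 1/8 s, in which the tool goes at most 62.5 mm and 10.7 degrees, less where a joint would pass 70% of its speed; a pose out of reach is approached as far as the arm can. A call with a number of a shift or a turn outside -1 to 1 is refused whole. A call with a gripper value outside its range is refused whole. The fingers move at their own pace and stop on an object; "grip_force" is the grip in N (left out, the last holds). Time passes only in rows, so rows that do not move let the fingers close. It gives the time, the measured TCP pose, the force, the opening and the grip force at its end, in the units of the state.
- manip.state(): the state, without advancing time (a new reading comes with each control period).
- manip.grab_frame(name): name is "side" or "top"; returns (picture, depth): 400x640x3 uint8, red, green, blue; 400x640 float32, m along the optical axis (not along the pixel's ray), 0 where there is no reading.
- manip.get_calibration(name): a dict with "vfov" (degrees; the focal length in pixels is half the picture's height over the tangent of half this angle, whatever the lens; pixels are square), "cx", "cy" (the principal point, pixels), "k1" (the pictures are not rectified: a ray, as slopes to the right and down, at radius r is drawn at 1 + k1 r^2 times it, then the intrinsics apply), "xyz" and "orientation" of the camera in the world. Camera axes: x right, y down, z forward; pixel columns grow to the right and rows downward; lengths in m; the calibration is good to about 2 mm. A picture is of the moment at which its call begins. get_calibration takes no time and is no camera call.
- manip.job_done(): hands the job in; it is judged then, once.
Trained networks look in the newest picture that a camera, given by its name, has taken for a name from the list of things; names that differ only in an ending like _2 or _b are one class to them, and where a whole thing is asked for, a point or a joint stands for the part that bears it (a point fixed in the world has none). Each returns a list of dicts, best first, with "confidence" (0 to 1); they miss things now and then, are a little off and sometimes report something else, mostly with a low value. They report only what shows in the picture. A call takes as long as a camera call. They do not tell look-alikes from the thing itself.
- manip.look_for(query, camera): "extent" ([left, top, width, height] in pixels, round what is visible of it).
- manip.landmark_of(query, camera): "centre" ([column, row] in pixels: a listed point, or the origin of a listed thing).
The state is a dict: "time": time; "q": joint angles; "joint_vel": joint speeds; "joint_torque": joint torques, N m; "ee_pos": TCP position; "eef_rot": TCP orientation; "contact_force": force on the tool from outside, world axes, zero at the start; "ft_torque": the same for the moment, N m; "gripper_width": finger opening in m; "finger_force": force on a finger pad.
Only numpy, scipy, OpenCV 4.12 (cv2) and the standard library are available. Lean on these libraries where they do the work, as an engineer would, in place of code of your own. Each camera call takes 0.05 s, during which the arm holds its last target. There are 200 camera calls.

TASK

Take the yellow-handled release bar from the tray, push its steel blade into the channel under the red tongue of the lift pawl and lever the tongue gently up until the pawl snaps over and stays thrown back; use the bar for this, not the fingers, and stop at the snap. Lay the bar back in the tray, then press the needle head gently down by its black knob until it sits on the rubber of the stop collar with no gap, and let go. Leave the other things on the bench where they are.

Things in the scene. Friction and masses are not known exactly. Their poses are not given: they have to be found in the camera images.
- stand: Sample concentrator. Origin: foot of the column's axis, on the bench; z up, x from the column to the tube heater, y to the pawl's side. Base plate 290 x 170 x 12 mm, x -50 to 240; heater with 12 glass tubes, x 35 to 225, tube tops at 134 mm; column 24 mm square, 328 mm high, with a saw-tooth rack (pitch 12 mm) on its y face. Fixed.
- head: Needle head sliding on the column; axes as the stand's, origin on the column axis at the sleeve's foot. Sleeve 46 x 50 x 70 mm; manifold 150 x 124 mm, x 60 to 210, z 31 to 65. About 0.85 kg; a 14 N friction brake holds it wherever it is left: 3 to 8 N on the knob moves it down once the pawl is free (else the next rack tooth, up to 12 mm on, catches it); lifting it takes over 20 N.
- pawl: Ratchet pawl in the head. Origin on its pin, at (0, 18.5, 55) mm of the head; turns about x; 0 = fully in the rack, axes as the head's; tongue up is positive. Starts at 0 to 0.2 rad on the rack. A spring plunger (0.05 N m) holds it in; past 0.28 to 0.72 rad (each stand is set differently) it snaps to its stop, 0.08 rad on, and stays. The bar feels 1 to 3 N (4 to break it out), fading to none.
- tongue_tip (a point): Middle of the outer end of the pawl's red steel tongue: 14 mm wide, 4 mm thick (underside 2 mm below this point), 46 mm from the pin, pointing out along y of the head, sloping 10 deg down at pawl angle 0, when it is about 24 mm over the channel floor. After the snap the bar may rise only 2 to 3 mm before it meets the tongue at its stop. The light pawl bears about 5 N at most from the bar.
- channel_mouth (a point): Middle of the outer floor edge, top side, of the U channel below the tongue; axes as the head's: the blade goes in along -y. Channel 26 mm wide inside, 46 mm deep in y, walls 14 mm high, open on top and at this end; at (0, 70, 23) mm of the head.
- knob_top (a point): Centre of the top of the black push knob on the manifold, 42 mm across, 22 mm high, 130 mm from the column axis.
- head_foot (a point): Centre of the underside of the head's sleeve, on the column axis.
- stop_collar: Aluminium depth-stop collar 46 mm square, clamped on the column at a height that differs from day to day; origin on the axis at its underside. The head may rest on it with 15 N at most.
- stop_top (a point): Centre of the rubber buffer's top on the stop collar (4 mm thick, gives about 1 mm for 7 N), 18 mm above its origin; the sleeve's underside comes down on it.
- release_bar: Release bar, 110 g, lying in the tray. Yellow handle 85 x 22 x 22 mm, a straight round steel blade 7 mm thick and 80 mm long. Origin at the handle's centre, 11 mm above what it lies on; x along the blade towards the tip, at 122.5 mm.
- bar_tip (a point): Tip of the release bar's blade, on its axis.
- tray: Steel instrument tray 200 x 270 mm with a lip 12 mm high, floor 2 mm thick, long side along its y. Origin: centre of its underside. Fixed.
- spatula: Steel spatula 135 mm long lying in the tray beside the bar. Bystander.
- green_carrier: Green tube carrier, 66 mm across, 88 mm high with its stem. Bystander.
- red_carrier: Red tube carrier, same size. Bystander.
- amber_bottle: Amber bottle, 68 mm across, 130 mm high. Bystander.
- white_jar: White jar, 64 mm across, 75 mm high. Bystander.
- beaker: Empty glass beaker, 70 mm across, 85 mm high. Bystander.
- tip_box: Red box 120 x 85 x 50 mm. Bystander.
Things that resemble listed ones, but are neither listed nor needed, are in the scene too. There is more than one size of the release_bar; the one meant has the size given above.

How it is judged:
On the way, in this order (a step that is already met when the one before it is completed fails the run):
1. the pawl is raised out of the rack (over 0.34 rad) while the head is still up (angle between the y axis of pawl and the y axis of head, either way round above 0.34 rad and z of head_foot in the frame of stop_top above 0.03 m), for 0.2 s.
2. the head has come down on the stop collar's rubber (z of head_foot in the frame of stop_top below 0.002 m), for 0.2 s.
At the end, for the whole second after the job is handed in: The pawl is thrown back (over 0.34 rad), the head's foot is at rest less than 2 mm above the free top of the stop collar's rubber, and the release bar lies still in the tray: handle centre over it, centre and tip lower than 30 mm, tip within 160 mm of the tray's centre (angle between the y axis of pawl and the y axis of head, either way round above 0.34 rad and z of head_foot in the frame of stop_top below 0.002 m and linear speed of head below 0.005 m/s and x of release_bar in the frame of tray between -0.09 and 0.09 m and y of release_bar in the frame of tray between -0.13 and 0.13 m and height (world z) of each of release_bar, bar_tip below 0.03 m and horizontal distance between bar_tip and tray below 0.16 m and linear speed of release_bar below 0.01 m/s); the robot touches nothing.
It fails at once if the bar is forced against the pawl or the head (over 6 N) (contact force between release_bar and head above 6 N).
It fails at once if the pawl is moved with the fingers instead of the bar (contact force between the fingers and pawl above 0.5 N).
It fails at once if the head is rammed onto the stop collar (over 20 N) or the collar is shifted by more than 3 mm (contact force between head and stop_collar above 20 N or distance of stop_collar from where it was at the start of the episode above 0.003 m).
It fails at once if the head is pushed harder than 35 N (contact force between any of the fingers, the arm and head above 35 N).
It fails at once if a bystander is moved by more than 30 mm (distance of any of spatula, green_carrier, red_carrier, amber_bottle, white_jar, beaker, tip_box from where it was at the start of the episode above 0.03 m).
It also fails if it takes over 72 s, if anything falls off the work surface, if the arm or the gripper's body presses on something with over 40 N, if the wrist force passes 120 N, or if a joint passes its speed limit or range.

## Working session

There is one attempt and no reset: what is moved stays moved. The work goes in short steps, Python scripts to look and compute and a tool call to move; the robot and the scene stay as the last step left them, time stands still between calls to the robot, and variables do not carry over. Pictures are saved under pics/ and viewed, at most 10 in all, crops included, and the job is handed in when it is done.

Besides the shell and the picture viewer there is one more tool, called after ">>>" in YAML: its name, and indented under it one key for each argument. jog_arm: Moves the arm, as the interface text tells. Its arguments: {"type":"object","properties":{"xyz":{"type":"array"},"rotation":{"type":"array"},"hand":{"type":"array"},"grip_force":{"type":"number"}},"required":["xyz","rotation","hand"]}

```bash
mkdir -p pics
cat > h.py <<'E'
import numpy as np, cv2
from scipy.spatial.transform import Rotation as R
from bench import manip
def rot(q): return R.from_quat([q[1],q[2],q[3],q[0]])
def cam(n):
    c=manip.get_calibration(n); f=200/np.tan(np.radians(c['vfov'])/2); return c,f
def ray(n,u,v):
    c,f=cam(n); d=np.array([(u-c['cx'])/f,(v-c['cy'])/f]); s=d.copy()
    for _ in range(20): s=d/(1+c['k1']*(s@s))
    return np.array(c['xyz']),rot(c['orientation']).as_matrix()@np.array([s[0],s[1],1])
def atz(n,u,v,z):
    o,d=ray(n,u,v); return o+d*(z-o[2])/d[2]
def atd(n,u,v,dep): 
    o,d=ray(n,u,v); return o+d*dep
def proj(n,p):
    c,f=cam(n); q=rot(c['orientation']).as_matrix().T@(np.array(p)-c['xyz']); s=q[:2]/q[2]; s=s*(1+c['k1']*(s@s)); return s*f+[c['cx'],c['cy']]
def tri(a,b):
    (o1,d1),(o2,d2)=a,b; A=np.c_[d1,-d2]; t=np.linalg.lstsq(A,o2-o1,rcond=None)[0]
    p,q=o1+d1*t[0],o2+d2*t[1]; return (p+q)/2,np.linalg.norm(p-q)
E
python3 - <<'E'
from h import *
np.set_printoptions(precision=4,suppress=True)
for n in('side','top'):
    p,d=manip.grab_frame(n); cv2.imwrite(f'pics/{n}0.png',p[:,:,::-1]); np.save(f'pics/{n}0.npy',d)
    print(n,manip.get_calibration(n))
    for q in('release_bar','bar_tip','tongue_tip','channel_mouth','knob_top','head_foot','stop_top','stand','tray','spatula'):
        print(q,[(np.round(x['centre'],1),round(x['confidence'],2)) for x in manip.landmark_of(q,n)[:4]])
print(manip.state())
E
```

```text
side {'vfov': 48.34252772010524, 'cx': 316.9773298331842, 'cy': 195.90061230530839, 'k1': -0.09650323631944001, 'xyz': array([-0.1703,  0.7378,  0.9364]), 'orientation': array([ 0.1554, -0.3183,  0.8322, -0.4266])}
release_bar [(array([211.5, 321.2]), 0.8), (array([247.3, 391.6]), 0.61)]
bar_tip [(array([242.3, 293.1]), 0.77), (array([266.2, 354.4]), 0.52)]
tongue_tip [(array([321.4, 205.9]), 0.74), (array([303.4, 175.8]), 0.65)]
channel_mouth [(array([302.8, 185. ]), 0.92)]
knob_top [(array([296. , 142.8]), 0.93)]
head_foot []
stop_top [(array([322.2, 204.8]), 0.72)]
stand [(array([318.8, 237.6]), 0.76)]
tray [(array([217.9, 310. ]), 0.8), (array([381.1, 216.1]), 0.72)]
spatula [(array([214.7, 293. ]), 0.75)]
top {'vfov': 45.012443863183975, 'cx': 321.65353353998154, 'cy': 197.04343274010995, 'k1': -0.09683416616302987, 'xyz': array([ 0.3926, -0.0476,  1.7892]), 'orientation': array([-0.0245,  0.7095, -0.704 ,  0.0189])}
release_bar [(array([196.8, 252.3]), 0.52), (array([213.3, 199.9]), 0.49), (array([229.3, 181.7]), 0.34)]
bar_tip [(array([243.7, 195.9]), 0.51), (array([225.4, 245
[... 206 characters left out ...]
), 0.97)]
stop_top [(array([333.1, 193.2]), 0.6)]
stand [(array([325.6, 188.4]), 0.7), (array([331.2, 197.5]), 0.56)]
tray [(array([227.6, 194.9]), 0.88)]
spatula [(array([222. , 144.6]), 0.29)]
{'time': 1.1, 'q': array([-1.26  ,  0.0527,  1.6129, -0.    ,  1.476 , -0.119 ]), 'joint_vel': array([ 0.0003,  0.0009,  0.0007,  0.0016,  0.001 , -0.0015]), 'joint_torque': array([ -0.0005, -39.3697, -37.0467,  -0.    ,   0.0006,   0.    ]), 'ee_pos': array([ 0.2604, -0.5681,  0.2313]), 'eef_rot': array([ 0.    ,  0.977 ,  0.2132, -0.    ]), 'contact_force': array([ 0.0238,  0.0194, -0.0544]), 'ft_torque': array([ 0.0258, -0.0042, -0.017 ]), 'finger_force': 0.0, 'gripper_width': 0.08531687159452601}
```

View pics/side0.png

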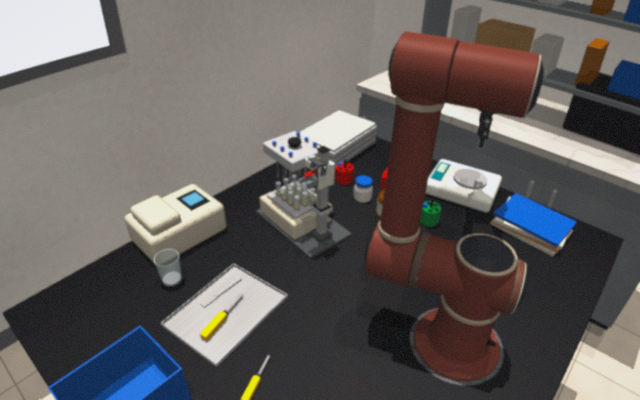

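View pics/top0.png

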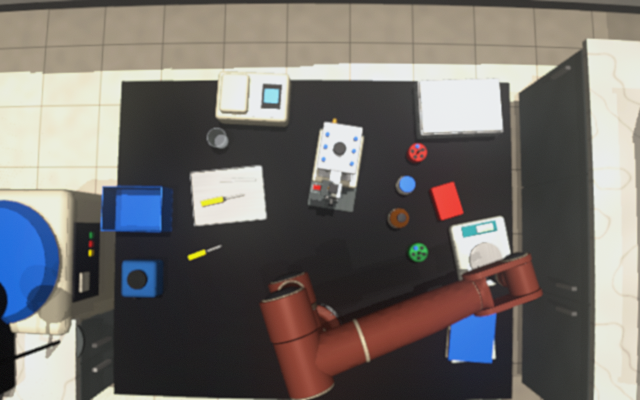

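Two candidates for the bar: top (213,200) lies in the tray beside the spatula, top (203,253) lies on the bench. Both are yellow with steel blades, so I'll measure their lengths and enlarge both.

Run:
```python
from h import *
np.set_printoptions(precision=4,suppress=True)
p=cv2.imread('pics/top0.png'); s=cv2.imread('pics/side0.png'); D=np.load('pics/top0.npy'); Ds=np.load('pics/side0.npy')
a=cv2.resize(p[130:270,180:370],None,fx=4,fy=4,interpolation=cv2.INTER_CUBIC)
b=cv2.resize(s[120:260,250:350],None,fx=4,fy=4,interpolation=cv2.INTER_CUBIC)
cv2.imwrite('pics/c1.png',a); cv2.imwrite('pics/c2.png',b)
# yellow blobs
for n,im in(('top',p),('side',s)):
    h=cv2.cvtColor(im,cv2.COLOR_BGR2HSV); m=cv2.inRange(h,(22,150,120),(35,255,255))
    k,l,st,ce=cv2.connectedComponentsWithStats(m)
    for i in range(1,k):
        if st[i,4]>25:
            ys,xs=np.where(l==i); P=np.array([atz(n,x,y,.02) for x,y in zip(xs,ys)])
            c=P.mean(0); w,v=np.linalg.eigh(np.cov(P[:,:2].T)); pr=(P[:,:2]-c[:2])@v
            print(n,ce[i],c,'dir',v[:,1],'ext',np.ptp(pr,axis=0))
lm={'knob':(296,142.8,340.9,146.5),'mouth':(302.8,185,309.9,187.1),'tongue':(303.4,175.8,312.4,186.6),'bar':(211.5,321.2,213.3,199.9),'tip':(242.3,293.1,243.7,195.9),'tray':(217.9,310,227.6,194.9)}
for k,(a,b,c,d) in lm.items(): print(k,tri(ray('side',a,b),ray('top',c,d)), 'D',atd('side',a,b,Ds[int(b),int(a)]),atd('top',c,d,D[int(d),int(c)]))
```

```text
top [211.7423 201.1546] [0.4828 0.373  0.02  ] dir [-0.2148  0.9767] ext [0.0164 0.0797]
top [196.4862 254.3945] [0.286  0.4261 0.02  ] dir [-0.3712  0.9285] ext [0.0219 0.0676]
side [212.9567 325.1372] [0.4831 0.376  0.02  ] dir [-0.253   0.9675] ext [0.0262 0.0918]
side [250.4979 387.5622] [0.2854 0.4276 0.02  ] dir [-0.3605  0.9327] ext [0.0202 0.0654]
knob (array([ 0.6424, -0.0961,  0.286 ]), np.float64(0.004955245244192004)) D [ 0.6246 -0.0812  0.2986] [ 0.6417 -0.094   0.3018]
mouth (array([0.5193, 0.0032, 0.2412]), np.float64(2.3996309204708972e-05)) D [ 0.5238 -0.0017  0.2366] [ 0.5396  0.0113 -0.0072]
tongue (array([ 0.5205, -0.0041,  0.2671]), np.float64(0.004557216467956373)) D [ 0.5265 -0.0072  0.2632] [ 0.5216 -0.0047  0.2328]
bar (array([0.4901, 0.3697, 0.0227]), np.float64(0.008181206414449653)) D [0.4918 0.3732 0.0251] [0.4875 0.3671 0.0204]
tip (array([0.5048, 0.2556, 0.0232]), np.float64(0.005304680443799438)) D [0.5223 0.2464 0.0026] [0.5035 0.2554 0.0134]
tray (array([0.5142, 0.3247, 0.0061]), np.float64(0.020192475245363252)) D [0.5255 0.3292 0.0019] [0.5076 0.318  0.0013]
```

View pics/c1.png

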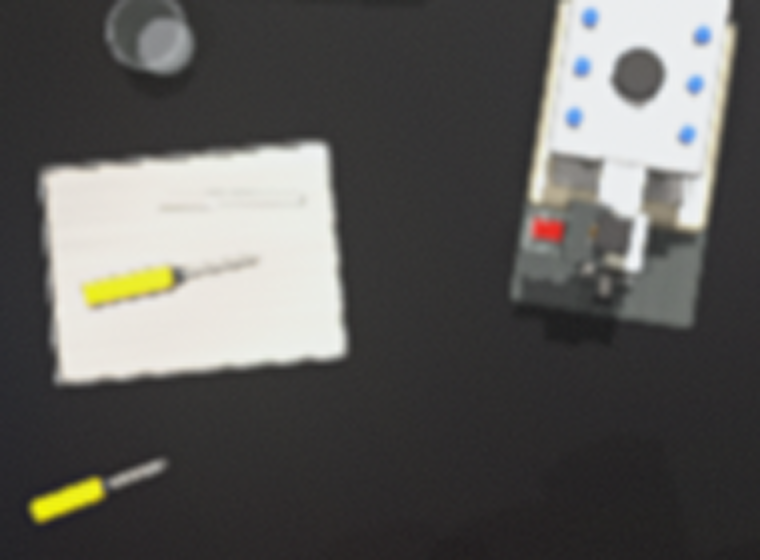

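View pics/c2.png

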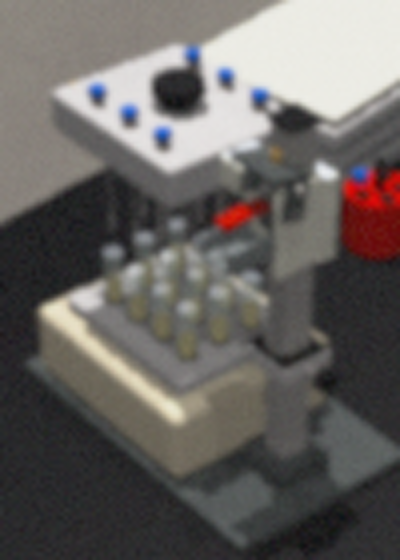

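The crops show the bar in the tray (c1 (130,290)) with a handle about 80–85 mm long. The one on the bench (c1 (65,500)) is about 67 mm, so the tray bar is the one meant. The red tongue is at c1 (547,230). In c2 the tongue is at (237,217) above the grey channel at (215,245), and the collar is at (295,355). Next I'll measure the head precisely.

Run:
```python
from h import *
np.set_printoptions(precision=4,suppress=True)
def cloud(n,m,D):
    ys,xs=np.where(m&(D>0)); return np.array([atd(n,x,y,D[y,x]) for x,y in zip(xs,ys)]),xs,ys
for n in('top','side'):
    im=cv2.imread(f'pics/{n}0.png'); D=np.load(f'pics/{n}0.npy'); h=cv2.cvtColor(im,cv2.COLOR_BGR2HSV)
    m=np.zeros(D.shape,bool)
    if n=='top': m[110:215,300:375]=1
    else: m[125:180,255:335]=1
    P,xs,ys=cloud(n,m,D)
    k=(P[:,2]>.24)&(P[:,2]<.33)
    print(n,'z hist',np.histogram(P[:,2],bins=np.arange(.2,.36,.01)))
    Q=P[k]; 
    white=(h[ys,xs,1]<60)&(h[ys,xs,2]>140)&k
    W=P[white]; zz=np.median(W[:,2]); W=W[abs(W[:,2]-zz)<.012]; print('manifold z',zz,len(W))
    pts=np.float32(W[:,:2]); print('rect(m)',cv2.minAreaRect(pts*1000))
    red=cv2.inRange(h,(0,150,70),(8,255,255))|cv2.inRange(h,(172,150,70),(180,255,255))
    rm=(red>0)&m if n=='top' else (red>0)
    if n=='side': b=np.zeros_like(rm); b[160:185,290:325]=1; rm&=b
    R_,x,y=cloud(n,rm,D); print('red',x.mean(),y.mean(),x.min(),x.max(),y.min(),y.max(),np.median(R_,0),len(x))
    dk=(h[...,2]<75)&m
    b=np.zeros_like(dk); 
    if n=='top': b[136:160,328:354]=1
    else: b[130:156,283:308]=1
    dk&=b; y,x=np.where(dk); print('knob px',x.mean(),y.mean(),len(x),np.ptp(x),np.ptp(y))
    K,_,_=cloud(n,dk,D); print(np.median(K,0))
# tray and collar
D=np.load('pics/top0.npy'); im=cv2.imread('pics/top0.png'); h=cv2.cvtColor(im,cv2.COLOR_BGR2HSV)
m=((h[...,2]>150)&(h[...,1]<60)).astype(np.uint8); b=np.zeros_like(m); b[155:235,180:275]=1; y,x=np.where(m&b)
print('tray',cv2.minAreaRect(np.float32([atz('top',u,v,.006)[:2]*1000 for u,v in zip(x,y)])))
for n,u,v in(('side',319,205),('side',322.2,204.8)): print(atd(n,u,v,np.load('pics/side0.npy')[int(v),int(u)]))
```

```text
Traceback (most recent call last):
  File "h.py", line 14, in atd
    o,d=ray(n,u,v); return o+d*dep
        ~~~^^^^^^^
  File "h.py", line 8, in ray
    c,f=cam(n); d=np.array([(u-c['cx'])/f,(v-c['cy'])/f]); s=d.copy()
        ~~~^^^
  File "h.py", line 6, in cam
    c=manip.get_calibration(n); f=200/np.tan(np.radians(c['vfov'])/2); return c,f
ValueError: time passes only in moves, steps and waits
```

```bash
sed -i 's/^def cam(n):/import functools\n@functools.lru_cache\ndef cam(n):/' h.py
cat > m.py <<'E'
from h import *
np.set_printoptions(precision=4,suppress=True)
def cloud(n,m,D):
    ys,xs=np.where(m&(D>0)); return np.array([atd(n,x,y,D[y,x]) for x,y in zip(xs,ys)]),xs,ys
for n in('top','side'):
    im=cv2.imread(f'pics/{n}0.png'); D=np.load(f'pics/{n}0.npy'); h=cv2.cvtColor(im,cv2.COLOR_BGR2HSV)
    m=np.zeros(D.shape,bool)
    if n=='top': m[110:215,300:375]=1
    else: m[125:180,255:335]=1
    P,xs,ys=cloud(n,m,D)
    k=(P[:,2]>.24)&(P[:,2]<.33)
    print(n,'z hist',np.histogram(P[:,2],bins=np.arange(.2,.36,.01))[0])
    white=(h[ys,xs,1]<60)&(h[ys,xs,2]>140)&k
    W=P[white]; zz=np.median(W[:,2]); W=W[abs(W[:,2]-zz)<.012]; print('manifold z',zz,len(W))
    pts=np.float32(W[:,:2]); print('rect(m)',cv2.minAreaRect(pts*1000))
    red=cv2.inRange(h,(0,150,70),(8,255,255))|cv2.inRange(h,(172,150,70),(180,255,255))
    rm=(red>0)&m if n=='top' else (red>0)
    if n=='side': b=np.zeros_like(rm); b[160:185,290:325]=1; rm&=b
    R_,x,y=cloud(n,rm,D); print('red',x.mean(),y.mean(),x.min(),x.max(),y.min(),y.max(),np.median(R_,0),len(x))
    dk=(h[...,2]<75)&m
    b=np.zeros_like(dk); 
    if n=='top': b[136:160,328:354]=1
    else: b[130:156,283:308]=1
    dk&=b; y,x=np.where(dk); print('knob px',x.mean(),y.mean(),len(x),np.ptp(x),np.ptp(y))
    K,_,_=cloud(n,dk,D); print(np.median(K,0))
D=np.load('pics/top0.npy'); im=cv2.imread('pics/top0.png'); h=cv2.cvtColor(im,cv2.COLOR_BGR2HSV)
m=((h[...,2]>150)&(h[...,1]<60)).astype(np.uint8); b=np.zeros_like(m); b[155:235,180:275]=1; y,x=np.where(m&b)
print('tray',cv2.minAreaRect(np.float32([atz('top',u,v,.006)[:2]*1000 for u,v in zip(x,y)])))
Ds=np.load('pics/side0.npy')
for u in range(308,334,3): print(u,[ (round(float(q),3)) for v in (185,195,202,208,215,225) for q in atd('side',u,v,Ds[v,u])])
E
python3 m.py
```

```text
top z hist [   0    1    9   36   17   23  108 1397  404  227   98    2   70   13
    0]
manifold z 0.27681969511540006 1772
rect(m) ((603.515380859375, -83.8083267211914), (124.09152221679688, 234.10421752929688), 81.02446746826172)
red 317.08 187.32 314 320 186 189 [ 0.5176 -0.0202  0.2673] 25m.py:24: RuntimeWarning: Mean of empty slice.
  dk&=b; y,x=np.where(dk); print('knob px',x.mean(),y.mean(),len(x),np.ptp(x),np.ptp(y))
  ret = ret.dtype.type(ret / rcount)
Traceback (most recent call last):
  File "m.py", line 24, in <module>
    dk&=b; y,x=np.where(dk); print('knob px',x.mean(),y.mean(),len(x),np.ptp(x),np.ptp(y))
                                                                      ~~~~~~^^^
ValueError: zero-size array to reduction operation maximum which has no identity
```

```bash
sed -i "s/h\[...,2\]<75/h[...,2]<(130 if n=='top' else 75)/" m.py; python3 m.py
```

```text
top z hist [   0    1    9   36   17   23  108 1397  404  227   98    2   70   13
    0]
manifold z 0.27681969511540006 1772
rect(m) ((603.515380859375, -83.8083267211914), (124.09152221679688, 234.10421752929688), 81.02446746826172)
red 317.08 187.32 314 320 186 189 [ 0.5176 -0.0202  0.2673] 25
knob px 339.0983606557377 148.55737704918033 122 12 12
[ 0.635  -0.0882  0.2994]
side z hist [  6   8   7  38 105 188 243 734 334 208 140  37  57  28   0]
manifold z 0.2789777294579121 799
rect(m) ((603.6638793945312, -85.032470703125), (127.80118560791016, 235.3549041748047), 82.50550842285156)
red 309.23636363636365 173.3272727272727 303 316 170 177 [ 0.5181 -0.0221  0.268 ] 55
knob px 294.1530612244898 142.35714285714286 98 10 10
[ 0.6329 -0.0826  0.2983]
tray ((505.8703308105469, 315.5828857421875), (200.47425842285156, 268.7770080566406), 6.090529918670654)
308 [0.509, -0.006, 0.241, 0.618, -0.127, 0.09, 0.595, -0.101, 0.087, 0.572, -0.076, 0.089, 0.558, -0.061, 0.078, 0.553, -0.055, 0.044]
311 [0.505, -0.015, 0.239, 0.586, -0.105, 0.117, 0.584, -0.103, 0.092, 0.538, -0.052, 0.121, 0.552
[... 286 characters left out ...]
02, 0.52, -0.061, 0.059]
320 [0.499, -0.045, 0.226, 0.51, -0.06, 0.178, 0.506, -0.055, 0.157, 0.506, -0.056, 0.135, 0.498, -0.047, 0.118, 0.505, -0.057, 0.07]
323 [0.497, -0.056, 0.222, 0.504, -0.066, 0.177, 0.503, -0.065, 0.154, 0.499, -0.062, 0.135, 0.502, -0.066, 0.105, 0.502, -0.067, 0.065]
326 [0.493, -0.065, 0.219, 0.501, -0.077, 0.174, 0.5, -0.076, 0.149, 0.493, -0.068, 0.135, 0.504, -0.083, 0.094, 0.534, -0.121, 0.014]
329 [0.683, -0.312, 0.005, 0.641, -0.263, 0.006, 0.618, -0.236, 0.001, 0.49, -0.078, 0.131, 0.472, -0.058, 0.126, 0.528, -0.129, 0.012]
332 [0.675, -0.32, 0.004, 0.634, -0.271, 0.005, 0.609, -0.242, 0.002, 0.583, -0.21, 0.007, 0.467, -0.065, 0.124, 0.52, -0.135, 0.013]
```

```bash
cat >> h.py <<'E'
def go(t,head=None,pr=True):
    s=manip.state(); r=rot(s['eef_rot']); d=r.inv().apply(np.array(t)-s['ee_pos']); x=r.as_matrix()[:,0]
    hd=np.degrees(np.arctan2(x[1],x[0]))
    o=f"t={s['time']:.2f} pos {np.round(s['ee_pos'],4)} heading {hd:.2f} zdir {np.round(r.as_matrix()[:,2],3)} tool shift {np.round(d,4)} |{np.linalg.norm(d):.3f}"
    if head is not None: dy=(head-hd+180)%360-180; o+=f" yaw {dy:.1f}deg -> rotz total {-dy/90:.4f} min rows {abs(dy)/10.5:.1f}"
    print(o)
E
python3 - <<'E'
from h import *
np.set_printoptions(precision=4,suppress=True)
im=cv2.imread('pics/top0.png'); h=cv2.cvtColor(im,cv2.COLOR_BGR2HSV)
m=((h[...,2]>150)&(h[...,1]<60)).astype(np.uint8); b=np.zeros_like(m); b[118:170,300:375]=1; m&=b
m=cv2.morphologyEx(m,cv2.MORPH_CLOSE,np.ones((15,15)))&b
y,x=np.where(m); print(cv2.minAreaRect(np.float32([atz('top',u,v,.278)[:2]*1000 for u,v in zip(x,y)])))
print('knob',atz('top',340.9,146.5,.3),atz('top',339.1,148.6,.3))
print('mouth',atz('top',309.9,187.1,.236),atz('side',302.8,185,.236))
go([.484,.373,.20],101)
E
```

```text
((640.940185546875, -89.36428833007812), (140.18765258789062, 156.6742706298828), 81.49641418457031)
knob [ 0.642  -0.0941  0.3   ] [ 0.6354 -0.0885  0.3   ]
mouth [0.5197 0.0033 0.236 ] [ 0.5244 -0.0023  0.236 ]
t=1.10 pos [ 0.2604 -0.5681  0.2313] heading 24.62 zdir [-0. -0. -1.] tool shift [ 0.5954 -0.7624  0.0313] |0.968 yaw 76.4deg -> rotz total -0.8486 min rows 7.3
```

>>> jog_arm:
  xyz:
    - [0.03,-0.038,0]
    - [0.03,-0.038,0]
    - [0.03,-0.038,0]
    - [0.03,-0.038,0]
    - [0.03,-0.038,0]
    - [0.03,-0.038,0]
    - [0.03,-0.038,0]
    - [0.03,-0.038,0]
    - [0.03,-0.038,0]
    - [0.03,-0.038,0]
  rotation:
    - [0,0,0]
    - [0,0,0]
    - [0,0,0]
    - [0,0,0]
    - [0,0,0]
    - [0,0,0]
    - [0,0,0]
    - [0,0,0]
    - [0,0,0]
    - [0,0,0]
  hand: [0.6,0.6,0.6,0.6,0.6,0.6,0.6,0.6,0.6,0.6]
  grip_force: 40

```text
time: 2.35
ee_pos: [0.375, -0.0962, 0.2316]
eef_rot: [0.0, 0.977, 0.213, 0.001]
contact_force: [0.9, -1.2, 0.7]
gripper_width: 0.0518
finger_force: 0.0
```

>>> jog_arm:
  xyz:
    - [0.03,-0.038,0]
    - [0.03,-0.038,0]
    - [0.03,-0.038,0]
    - [0.03,-0.038,0]
    - [0.03,-0.038,0]
    - [0.03,-0.038,0]
    - [0.03,-0.038,0]
    - [0.03,-0.038,0]
    - [0.03,-0.038,0]
    - [0.025,-0.038,0]
  rotation:
    - [0,0,0]
    - [0,0,0]
    - [0,0,0]
    - [0,0,0]
    - [0,0,0]
    - [0,0,0]
    - [0,0,0]
    - [0,0,0]
    - [0,0,0]
    - [0,0,0]
  hand: [0.6,0.6,0.6,0.6,0.6,0.6,0.6,0.6,0.6,0.6]

```text
time: 3.6
ee_pos: [0.4849, 0.3724, 0.2313]
eef_rot: [0.0, 0.977, 0.213, 0.0]
contact_force: [1.2, 0.1, 0.0]
gripper_width: 0.0512
finger_force: 0.0
```

>>> jog_arm:
  xyz:
    - [0,0,0.02]
    - [0,0,0.02]
    - [0,0,0.02]
    - [0,0,0.02]
    - [0,0,0]
    - [0,0,0]
    - [0,0,0]
    - [0,0,0]
  rotation:
    - [0,0,-0.11]
    - [0,0,-0.11]
    - [0,0,-0.11]
    - [0,0,-0.11]
    - [0,0,-0.11]
    - [0,0,-0.11]
    - [0,0,-0.11]
    - [0,0,-0.08]
  hand: [0.6,0.6,0.6,0.6,0.6,0.6,0.6,0.6]

```text
time: 4.6
ee_pos: [0.4847, 0.3707, 0.1513]
eef_rot: [0.0, 0.634, 0.774, 0.0]
contact_force: [-0.6, 0.5, -0.1]
gripper_width: 0.0513
finger_force: 0.0
```

Run:
```python
from h import *
for n in('side','top'):
    p,d=manip.grab_frame(n); cv2.imwrite(f'pics/{n}1.png',p[:,:,::-1]); np.save(f'pics/{n}1.npy',d)
s=cv2.imread('pics/side1.png'); cv2.imwrite('pics/c3.png',cv2.resize(s[190:390,130:330],None,fx=3,fy=3,interpolation=cv2.INTER_CUBIC))
go([.484,.373,.005],101)
print(manip.state()['contact_force'],manip.state()['gripper_width'])
```

```text
t=4.70 pos [0.4846 0.3707 0.1513] heading 101.11 zdir [ 0.  0. -1.] tool shift [ 0.0024 -0.0002  0.1463] |0.146 yaw -0.1deg -> rotz total 0.0013 min rows 0.0
[ 0.05943701 -0.56919899  0.88370599] 0.05126913778719771
```

View pics/c3.png

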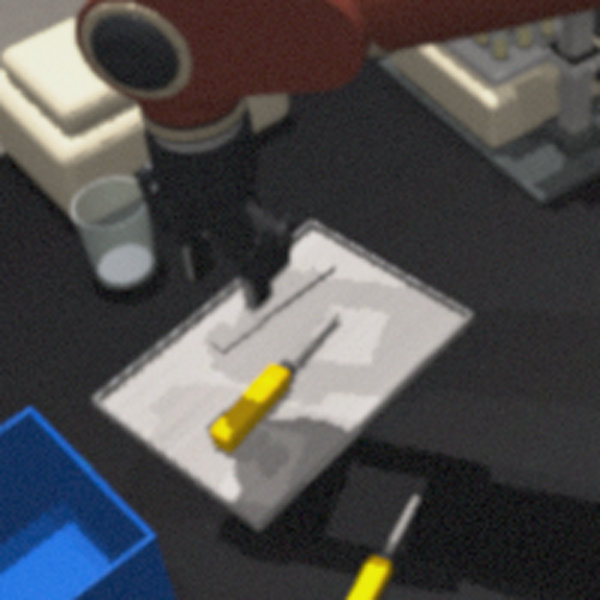

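The picture shows the gripper above the tray with the bar's handle at about (250,405) in the crop. The spatula is clear of it at (275,310). Descending to grasp.

>>> jog_arm:
  xyz:
    - [0.002,0,0.04]
    - [0,0,0.04]
    - [0,0,0.03]
    - [0,0,0.02]
    - [0,0,0.01]
    - [0,0,0.005]
    - [0,0,0]
  rotation:
    - [0,0,0]
    - [0,0,0]
    - [0,0,0]
    - [0,0,0]
    - [0,0,0]
    - [0,0,0]
    - [0,0,0]
  hand: [0.6,0.6,0.6,0.6,0.6,0.6,0.6]

```text
time: 5.58
ee_pos: [0.4848, 0.373, 0.007]
eef_rot: [0.0, 0.635, 0.772, 0.001]
contact_force: [-0.2, 0.5, 0.3]
gripper_width: 0.0514
finger_force: 0.0
```

>>> jog_arm:
  xyz:
    - [0,0,0]
    - [0,0,0]
    - [0,0,0]
    - [0,0,0]
    - [0,0,0]
  rotation:
    - [0,0,0]
    - [0,0,0]
    - [0,0,0]
    - [0,0,0]
    - [0,0,0]
  hand: [0,0,0,0,0]
  grip_force: 50

```text
time: 6.2
ee_pos: [0.4851, 0.3732, 0.0076]
eef_rot: [0.0, 0.635, 0.772, 0.001]
contact_force: [1.0, -0.2, 5.4]
gripper_width: 0.0207
finger_force: 51.3
```

>>> jog_arm:
  xyz:
    - [0,0,-0.01]
    - [0,0,-0.03]
    - [0,0,-0.05]
    - [0,0,-0.05]
    - [0,0,-0.05]
    - [0,0,-0.04]
    - [0,0,0]
  rotation:
    - [0,0,0]
    - [0,0,0]
    - [0,0,0]
    - [0,0,0]
    - [0,0,0]
    - [0,0,0]
    - [0,0,0]
  hand: [0,0,0,0,0,0,0]

```text
time: 7.08
ee_pos: [0.4858, 0.3736, 0.2411]
eef_rot: [0.001, 0.635, 0.772, 0.004]
contact_force: [0.8, 0.4, -1.9]
gripper_width: 0.0207
finger_force: 50.6
```

>>> jog_arm:
  xyz:
    - [-0.04,0.003,0]
    - [-0.045,0.003,0]
    - [-0.045,0.003,0]
    - [-0.045,0.003,0]
    - [-0.043,0.003,0]
    - [0,0,0]
    - [0,0,0]
    - [0,0,0]
    - [0,0,0]
    - [0,0,0]
  rotation:
    - [0,0,0]
    - [0,0,0]
    - [0,0,0]
    - [0,0,0]
    - [0,0,0]
    - [0,0,0.055]
    - [0,0,0.055]
    - [0,0,0.055]
    - [0,0,0.053]
    - [0,0,0]
  hand: [0,0,0,0,0,0,0,0,0,0]

```text
time: 8.32
ee_pos: [0.5398, 0.1614, 0.2338]
eef_rot: [-0.001, 0.757, 0.653, -0.002]
contact_force: [0.2, 0.2, -1.3]
gripper_width: 0.0205
finger_force: 50.5
```

Run:
```python
from h import *
np.set_printoptions(precision=4,suppress=True)
L={}
for n in('side','top'):
    p,d=manip.grab_frame(n); cv2.imwrite(f'pics/{n}2.png',p[:,:,::-1]); np.save(f'pics/{n}2.npy',d)
    for q in('bar_tip','release_bar','channel_mouth','tongue_tip'):
        print(n,q,[(np.round(x['centre'],1),round(x['confidence'],2)) for x in manip.landmark_of(q,n)[:3]])
s=cv2.imread('pics/side2.png'); t=cv2.imread('pics/top2.png')
a=cv2.resize(s[130:230,230:330],None,fx=5,fy=5,interpolation=cv2.INTER_CUBIC)
b=cv2.resize(t[150:250,240:340],None,fx=3,fy=3,interpolation=cv2.INTER_CUBIC); b=cv2.copyMakeBorder(b,0,200,0,0,cv2.BORDER_CONSTANT)
cv2.imwrite('pics/c4.png',np.hstack([a,b]))
go([.5414,.161,.24],81.5); print(manip.state()['contact_force'],manip.state()['gripper_width'])
```

```text
side bar_tip [(array([270.5, 352.4]), 0.74), (array([292.2, 189.5]), 0.52), (array([322.5, 181.9]), 0.52)]
side release_bar [(array([252.5, 208.2]), 0.72), (array([249.3, 391. ]), 0.66), (array([400.7, 182.1]), 0.55)]
side channel_mouth [(array([302.4, 187.6]), 0.97)]
side tongue_tip []
top bar_tip [(array([222.4, 242.9]), 0.65), (array([294.8, 187.9]), 0.57)]
top release_bar [(array([197.4, 253.2]), 0.44)]
top channel_mouth [(array([313. , 185.9]), 0.74)]
top tongue_tip [(array([313.4, 184.2]), 0.48)]
t=8.82 pos [0.5411 0.1617 0.2364] heading 81.52 zdir [ 0.  0. -1.] tool shift [-0.0006  0.0004 -0.0036] |0.004 yaw -0.0deg -> rotz total 0.0002 min rows 0.0
[ 0.2677  0.3174 -1.3007] 0.02082195550387754
```

View pics/c4.png

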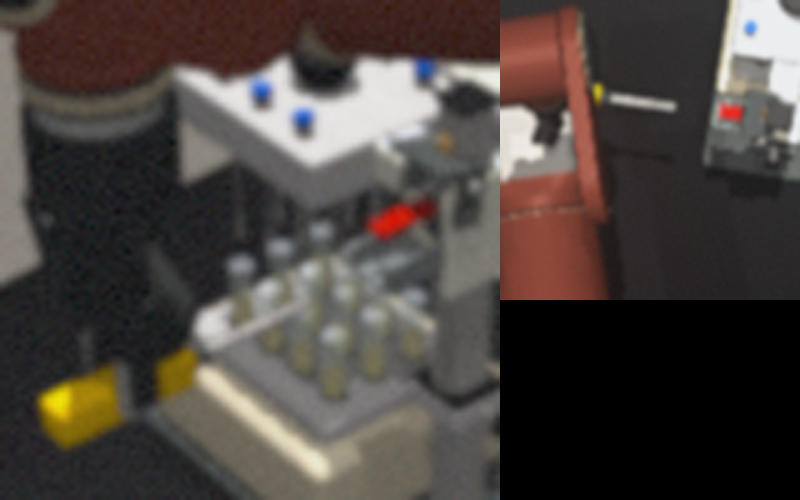

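The bar is held. The blade tip shows at side ≈(291,189) and top ≈(298,185.5), pointing at the channel (side crop (400,255)) under the red tongue.

Run:
```python
from h import *
np.set_printoptions(precision=4,suppress=True)
print('tip',tri(ray('side',291,189.2),ray('top',298.3,185.5)))
print('root',tri(ray('side',272,197.8),ray('top',276.7,182.7)))
s=manip.state(); T=s['ee_pos']; r=rot(s['eef_rot']); 
print('exp tip',T+r.apply([-.1225,0,-.0054]), proj('side',T+r.apply([-.1225,0,-.0054])),proj('top',T+r.apply([-.1225,0,-.0054])))
print('exp root',proj('side',T+r.apply([-.0425,0,-.0054])),proj('top',T+r.apply([-.0425,0,-.0054])))
c=np.array([.507,-.069,.213]);y=np.array([.148,.989,0])
x=np.array([.989,-.148,0])
print('mouth',c+.07*y+[0,0,.023],proj('side',c+.07*y+[0,0,.023]),proj('top',c+.07*y+[0,0,.023]))
print('tongue red',[(proj('side',c+y*k+[0,0,.055-(k-.0185)*np.tan(.1745-a)]),proj('top',c+y*k+[0,0,.055-(k-.0185)*np.tan(.1745-a)])) for k,a in((.0637,0),(.0637,.2))])
for n in('side','top'):
    h=cv2.cvtColor(cv2.imread(f'pics/{n}2.png'),cv2.COLOR_BGR2HSV)
    red=cv2.inRange(h,(0,170,90),(8,255,255))|cv2.inRange(h,(172,170,90),(180,255,255))
    k,l,st,ce=cv2.connectedComponentsWithStats(red)
    print(n,[(st[i],ce[i]) for i in range(1,k) if 290<ce[i][0]<330 and 160<ce[i][1]<200 and st[i,4]>8])
```

```text
tip (array([0.5251, 0.0414, 0.244 ]), np.float64(0.0030197953434798748))
root (array([0.5314, 0.109 , 0.249 ]), np.float64(0.0016216682548397625))
exp tip [0.523  0.0405 0.2418] [292.3624 190.083 ] [298.3064 185.8486]
exp root [267.9885 201.2368] [273.8318 182.0295]
mouth [0.5174 0.0002 0.236 ] [304.0469 186.3755] [310.8486 187.8255]
tongue red [(array([305.8142, 178.3167]), array([312.5785, 187.5249])), (array([305.8086, 175.525 ]), array([312.5022, 187.2913]))]
side [(array([304, 171,  12,   7,  45], dtype=int32), array([308.9778, 173.3556]))]
top [(array([314, 186,   7,   4,  21], dtype=int32), array([316.8571, 187.1905]))]
```

>>> jog_arm:
  xyz:
    - [0,0,-0.005]
    - [-0.01,0,0]
    - [-0.01,0,0]
    - [-0.01,0,0]
    - [-0.008,0,0]
    - [0,0,0]
  rotation:
    - [0,0,0]
    - [0,0,0]
    - [0,0,0]
    - [0,0,0]
    - [0,0,0]
    - [0,0,0]
  hand: [0,0,0,0,0,0]

```text
time: 9.57
ee_pos: [0.5354, 0.1233, 0.2413]
eef_rot: [0.0, 0.758, 0.652, 0.0]
contact_force: [0.2, 0.5, -1.5]
gripper_width: 0.0208
finger_force: 50.5
```

Run:
```python
from h import *
np.set_printoptions(precision=4,suppress=True)
p,d=manip.grab_frame('side'); cv2.imwrite('pics/side3.png',p[:,:,::-1])
cv2.imwrite('pics/c5.png',cv2.resize(p[150:220,240:340,::-1],None,fx=8,fy=8,interpolation=cv2.INTER_CUBIC))
s=manip.state(); T=s['ee_pos']; r=rot(s['eef_rot']); c=np.array([.507,-.069,.213]);y=np.array([.148,.989,0]);x=np.array([.989,-.148,0])
t=T+r.apply([-.1225,0,-.0054]); print('tip head frame',(t-c)@x,(t-c)@y,t[2]-c[2]-.023, proj('side',t),s['contact_force'],s['time'])
```

```text
tip head frame -0.0004898115005744951 0.0722954828659316 0.01065856809985554 [303.4883 183.5562] [ 0.3033  0.3395 -0.6262] 9.625
```

View pics/c5.png

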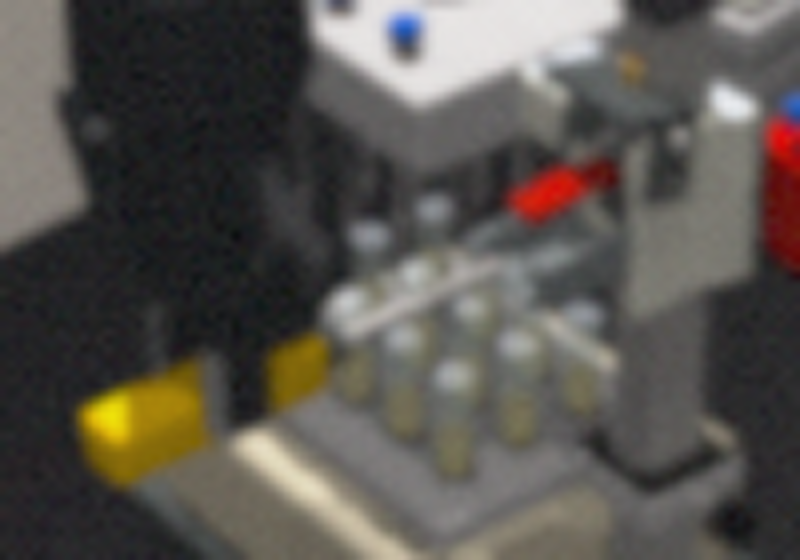

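The blade tip is at crop (505,265), entering the mouth between the channel walls and below the red tongue at (545,190). Inserting.

>>> jog_arm:
  xyz:
    - [-0.006,0,0]
    - [-0.006,0,0]
    - [-0.006,0,0]
    - [-0.006,0,0]
    - [0,0,0]
    - [0,0,0]
  rotation:
    - [0,0,0]
    - [0,0,0]
    - [0,0,0]
    - [0,0,0]
    - [0,0,0]
    - [0,0,0]
  hand: [0,0,0,0,0,0]

```text
time: 10.38
ee_pos: [0.5319, 0.1003, 0.2413]
eef_rot: [-0.0, 0.758, 0.653, 0.0]
contact_force: [0.5, 0.5, -1.5]
gripper_width: 0.0206
finger_force: 50.5
```

>>> jog_arm:
  xyz:
    - [0,0,-0.001]
    - [0,0,-0.001]
    - [0,0,-0.001]
    - [0,0,-0.001]
    - [0,0,0]
  rotation:
    - [0,0,0]
    - [0,0,0]
    - [0,0,0]
    - [0,0,0]
    - [0,0,0]
  hand: [0,0,0,0,0]

```text
time: 11.0
ee_pos: [0.5319, 0.1003, 0.2455]
eef_rot: [0.0, 0.758, 0.653, 0.0]
contact_force: [-0.3, 0.4, -0.7]
gripper_width: 0.0209
finger_force: 50.5
```

>>> jog_arm:
  xyz:
    - [0,0,-0.001]
    - [0,0,-0.001]
    - [0,0,-0.001]
    - [0,0,-0.001]
    - [0,0,-0.001]
    - [0,0,0]
  rotation:
    - [0,0,0]
    - [0,0,0]
    - [0,0,0]
    - [0,0,0]
    - [0,0,0]
    - [0,0,0]
  hand: [0,0,0,0,0,0]

```text
time: 11.75
ee_pos: [0.5319, 0.1003, 0.2504]
eef_rot: [0.0, 0.758, 0.653, 0.0]
contact_force: [0.7, 0.5, -1.1]
gripper_width: 0.0209
finger_force: 50.5
```

>>> jog_arm:
  xyz:
    - [0,0,-0.001]
    - [0,0,-0.001]
    - [0,0,-0.001]
    - [0,0,-0.001]
    - [0,0,0]
  rotation:
    - [0,0,0]
    - [0,0,0]
    - [0,0,0]
    - [0,0,0]
    - [0,0,0]
  hand: [0,0,0,0,0]

```text
time: 12.38
ee_pos: [0.5317, 0.1004, 0.2541]
eef_rot: [-0.0, 0.758, 0.653, -0.0]
contact_force: [-0.1, -0.1, -3.0]
gripper_width: 0.0206
finger_force: 50.2
```

```bash
cat > w.py <<'E'
from h import *
np.set_printoptions(precision=2,suppress=True)
F=[];o=[]
for i in range(5):
    n='side' if i<4 else 'top'
    p,d=manip.grab_frame(n); s=manip.state(); F.append(s['contact_force'])
    h=cv2.cvtColor(p,cv2.COLOR_RGB2HSV); red=cv2.inRange(h,(0,170,70),(8,255,255))|cv2.inRange(h,(172,170,70),(180,255,255))
    b=np.zeros_like(red)
    if n=='side': b[150:185,296:320]=1
    else: b[180:195,306:325]=1
    y,x=np.where((red>0)&(b>0)); o.append((n,round(x.mean(),2),round(y.mean(),2),len(x),x.min(),y.min()))
    if i==3: cv2.imwrite('pics/wl.png',p[:,:,::-1])
print(o[0],o[3],o[4],'F',np.mean(F,0),np.std(F,0)[2],'z',s['ee_pos'],'t',s['time'])
E
python3 w.py
```

```text
('side', np.float64(308.98), np.float64(173.12), 42, np.int64(303), np.int64(171)) ('side', np.float64(309.21), np.float64(173.0), 43, np.int64(304), np.int64(170)) ('top', np.float64(316.83), np.float64(187.35), 23, np.int64(314), np.int64(186)) F [ 0.42  0.24 -3.29] 0.27890237586674455 z [0.53 0.1  0.25] t 12.625
```

>>> jog_arm:
  xyz:
    - [0,0,-0.0005]
    - [0,0,-0.0005]
    - [0,0,0]
  rotation:
    - [0,0,0]
    - [0,0,0]
    - [0,0,0]
  hand: [0,0,0]

```text
time: 13.0
ee_pos: [0.5318, 0.1004, 0.2552]
eef_rot: [-0.0, 0.758, 0.653, 0.0]
contact_force: [1.1, 1.1, -3.0]
gripper_width: 0.021
finger_force: 50.1
```

```bash
python3 w.py
```

```text
('side', np.float64(309.07), np.float64(172.9), 41, np.int64(304), np.int64(171)) ('side', np.float64(309.49), np.float64(172.77), 39, np.int64(304), np.int64(171)) ('top', np.float64(316.86), np.float64(187.19), 21, np.int64(314), np.int64(186)) F [ 0.07  1.34 -4.25] 0.3012529732972107 z [0.53 0.1  0.26] t 13.25
```

>>> jog_arm:
  xyz:
    - [0,0,-0.0005]
    - [0,0,0]
  rotation:
    - [0,0,0]
    - [0,0,0]
  hand: [0,0]

```text
time: 13.5
ee_pos: [0.5318, 0.1005, 0.2558]
eef_rot: [-0.0, 0.758, 0.653, 0.0]
contact_force: [-0.9, 2.1, -4.0]
gripper_width: 0.0207
finger_force: 50.1
```

```bash
python3 w.py; python3 -c "
import cv2
p=cv2.imread('pics/wl.png'); cv2.imwrite('pics/c6.png',cv2.resize(p[150:210,270:340],None,fx=9,fy=9,interpolation=cv2.INTER_CUBIC))"
```

```text
('side', np.float64(309.17), np.float64(172.83), 41, np.int64(303), np.int64(171)) ('side', np.float64(309.1), np.float64(172.8), 40, np.int64(304), np.int64(171)) ('top', np.float64(316.77), np.float64(187.09), 22, np.int64(314), np.int64(185)) F [-0.16  2.12 -4.28] 0.3705664370435401 z [0.53 0.1  0.26] t 13.75
```

View pics/c6.png

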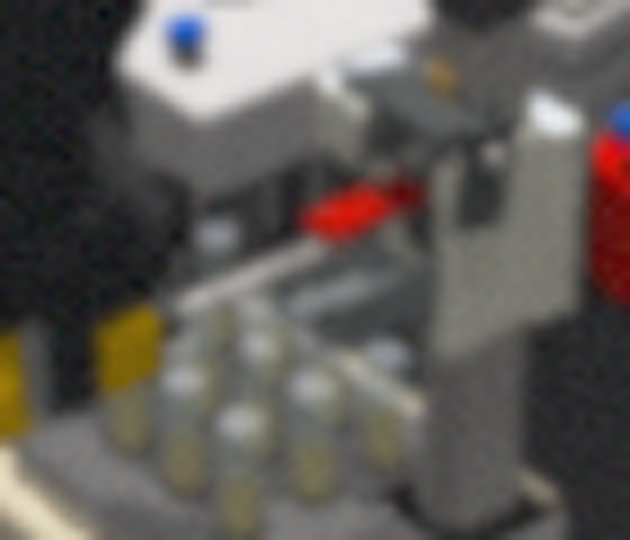

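The blade bears on the tongue's underside (crop ≈(320,240)) and nothing else. The outward drag is friction as the tongue swings, so I'll follow it outward slightly while rising.

>>> jog_arm:
  xyz:
    - [0.0005,0,0]
    - [0,0,-0.0005]
    - [0,0,-0.0005]
    - [0,0,0]
  rotation:
    - [0,0,0]
    - [0,0,0]
    - [0,0,0]
    - [0,0,0]
  hand: [0,0,0,0]

```text
time: 14.25
ee_pos: [0.5321, 0.1006, 0.2574]
eef_rot: [0.0, 0.758, 0.653, 0.0]
contact_force: [-0.5, 0.1, -2.5]
gripper_width: 0.0207
finger_force: 50.3
```

```bash
python3 w.py
```

```text
('side', np.float64(309.37), np.float64(172.2), 41, np.int64(304), np.int64(170)) ('side', np.float64(309.05), np.float64(172.4), 40, np.int64(304), np.int64(170)) ('top', np.float64(316.8), np.float64(187.04), 25, np.int64(314), np.int64(185)) F [-0.23  0.01 -2.75] 0.3237335001743136 z [0.53 0.1  0.26] t 14.5
```

>>> jog_arm:
  xyz:
    - [0,0,-0.0008]
    - [0,0,-0.0008]
    - [0,0,0]
  rotation:
    - [0,0,0]
    - [0,0,0]
    - [0,0,0]
  hand: [0,0,0]

```text
time: 14.88
ee_pos: [0.532, 0.1007, 0.2585]
eef_rot: [0.0, 0.758, 0.653, -0.0]
contact_force: [-0.3, -0.5, -2.3]
gripper_width: 0.0207
finger_force: 50.3
```

```bash
python3 w.py
```

```text
('side', np.float64(309.26), np.float64(172.06), 35, np.int64(304), np.int64(170)) ('side', np.float64(309.1), np.float64(172.03), 39, np.int64(304), np.int64(170)) ('top', np.float64(316.67), np.float64(187.08), 24, np.int64(314), np.int64(185)) F [-0.64 -0.87 -3.08] 0.21960559964585027 z [0.53 0.1  0.26] t 15.125
```

>>> jog_arm:
  xyz:
    - [0,0,-0.0008]
    - [0,0,-0.0008]
    - [0,0,0]
  rotation:
    - [0,0,0]
    - [0,0,0]
    - [0,0,0]
  hand: [0,0,0]

```text
time: 15.5
ee_pos: [0.532, 0.1008, 0.2601]
eef_rot: [0.0, 0.758, 0.653, 0.0]
contact_force: [0.1, -0.6, -2.3]
gripper_width: 0.0206
finger_force: 50.3
```

```bash
python3 w.py
```

```text
('side', np.float64(309.11), np.float64(171.46), 37, np.int64(304), np.int64(170)) ('side', np.float64(309.08), np.float64(171.78), 37, np.int64(304), np.int64(170)) ('top', np.float64(316.74), np.float64(187.04), 27, np.int64(314), np.int64(185)) F [-0.12 -0.9  -2.62] 0.39507955626337143 z [0.53 0.1  0.26] t 15.75
```

>>> jog_arm:
  xyz:
    - [0,0,-0.0008]
    - [0,0,-0.0008]
    - [0,0,0]
  rotation:
    - [0,0,0]
    - [0,0,0]
    - [0,0,0]
  hand: [0,0,0]

```text
time: 16.12
ee_pos: [0.532, 0.1008, 0.2617]
eef_rot: [0.0, 0.758, 0.653, 0.0]
contact_force: [-0.5, -0.4, -3.8]
gripper_width: 0.0207
finger_force: 50.3
```

```bash
python3 w.py
```

```text
('side', np.float64(309.42), np.float64(171.24), 33, np.int64(304), np.int64(170)) ('side', np.float64(309.29), np.float64(171.29), 34, np.int64(304), np.int64(170)) ('top', np.float64(316.77), np.float64(186.81), 26, np.int64(314), np.int64(185)) F [-0.03 -0.66 -2.72] 0.3861072616323509 z [0.53 0.1  0.26] t 16.375
```

>>> jog_arm:
  xyz:
    - [0,0,-0.0008]
    - [0,0,-0.0008]
    - [0,0,0]
  rotation:
    - [0,0,0]
    - [0,0,0]
    - [0,0,0]
  hand: [0,0,0]

```text
time: 16.75
ee_pos: [0.532, 0.1008, 0.2634]
eef_rot: [0.0, 0.758, 0.653, 0.0]
contact_force: [-0.5, -0.7, -2.8]
gripper_width: 0.021
finger_force: 50.3
```

```bash
python3 w.py
```

```text
('side', np.float64(309.06), np.float64(170.81), 31, np.int64(304), np.int64(169)) ('side', np.float64(309.26), np.float64(170.76), 34, np.int64(304), np.int64(169)) ('top', np.float64(316.76), np.float64(186.86), 21, np.int64(314), np.int64(185)) F [-0.45 -0.59 -2.75] 0.5609856950036541 z [0.53 0.1  0.26] t 17.0
```

>>> jog_arm:
  xyz:
    - [0,0,-0.0008]
    - [0,0,-0.0008]
    - [0,0,0]
  rotation:
    - [0,0,0]
    - [0,0,0]
    - [0,0,0]
  hand: [0,0,0]

```text
time: 17.38
ee_pos: [0.532, 0.1008, 0.265]
eef_rot: [0.0, 0.758, 0.653, 0.0]
contact_force: [0.3, -0.3, -1.9]
gripper_width: 0.0208
finger_force: 50.2
```

```bash
python3 w.py
```

```text
('side', np.float64(309.06), np.float64(170.41), 32, np.int64(304), np.int64(169)) ('side', np.float64(309.16), np.float64(170.45), 31, np.int64(304), np.int64(169)) ('top', np.float64(316.9), np.float64(186.8), 20, np.int64(314), np.int64(185)) F [ 0.08 -0.66 -2.46] 0.45615419729114104 z [0.53 0.1  0.26] t 17.625
```

>>> jog_arm:
  xyz:
    - [0,0,-0.0008]
    - [0,0,-0.0008]
    - [0,0,0]
  rotation:
    - [0,0,0]
    - [0,0,0]
    - [0,0,0]
  hand: [0,0,0]

```text
time: 18.0
ee_pos: [0.532, 0.1008, 0.2666]
eef_rot: [0.0, 0.758, 0.653, 0.0]
contact_force: [0.4, 0.8, -3.4]
gripper_width: 0.0207
finger_force: 50.3
```

```bash
python3 w.py
```

```text
('side', np.float64(309.36), np.float64(169.89), 28, np.int64(304), np.int64(169)) ('side', np.float64(309.11), np.float64(169.89), 27, np.int64(304), np.int64(169)) ('top', np.float64(316.74), np.float64(186.84), 19, np.int64(314), np.int64(185)) F [ 0.19 -0.34 -2.45] 0.6331929592385077 z [0.53 0.1  0.27] t 18.25
```

>>> jog_arm:
  xyz:
    - [0,0,-0.0008]
    - [0,0,-0.0008]
    - [0,0,0]
  rotation:
    - [0,0,0]
    - [0,0,0]
    - [0,0,0]
  hand: [0,0,0]

```text
time: 18.62
ee_pos: [0.532, 0.1008, 0.2682]
eef_rot: [0.0, 0.758, 0.653, 0.0]
contact_force: [0.3, -0.3, -1.5]
gripper_width: 0.0207
finger_force: 50.4
```

```bash
python3 w.py
```

```text
('side', np.float64(308.9), np.float64(169.43), 21, np.int64(304), np.int64(168)) ('side', np.float64(309.38), np.float64(169.67), 24, np.int64(305), np.int64(168)) ('top', np.float64(316.56), np.float64(186.83), 18, np.int64(314), np.int64(185)) F [-0.3  -0.05 -1.43] 0.414207573405302 z [0.53 0.1  0.27] t 18.875
```

>>> jog_arm:
  xyz:
    - [0,0,-0.0008]
    - [0,0,0]
  rotation:
    - [0,0,0]
    - [0,0,0]
  hand: [0,0]

```text
time: 19.12
ee_pos: [0.532, 0.1008, 0.2689]
eef_rot: [0.0, 0.758, 0.653, 0.0]
contact_force: [1.0, -1.1, -2.1]
gripper_width: 0.0208
finger_force: 50.4
```

```bash
python3 w.py; python3 -c "
import cv2
p=cv2.imread('pics/wl.png'); cv2.imwrite('pics/c7.png',cv2.resize(p[150:210,270:340],None,fx=9,fy=9,interpolation=cv2.INTER_CUBIC))"
```

```text
('side', np.float64(309.26), np.float64(169.13), 23, np.int64(305), np.int64(168)) ('side', np.float64(309.26), np.float64(169.13), 23, np.int64(305), np.int64(168)) ('top', np.float64(317.0), np.float64(187.0), 15, np.int64(315), np.int64(186)) F [ 0.19 -0.07 -2.39] 0.38335184751498314 z [0.53 0.1  0.27] t 19.375
```

View pics/c7.png

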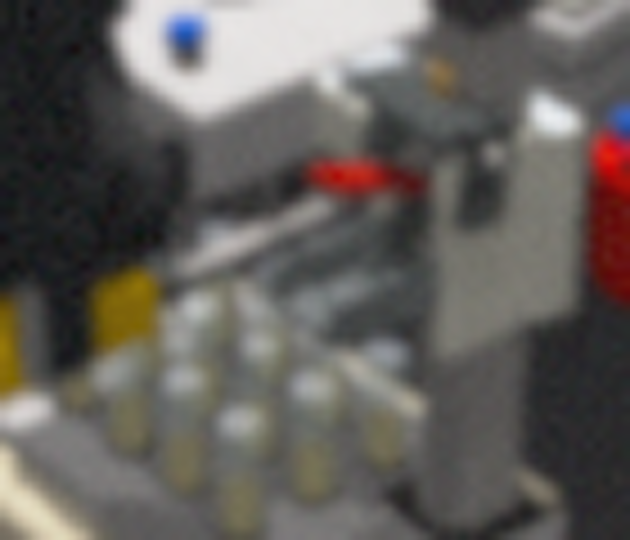

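Force is ambiguous, so I'll test it by lowering the bar a few mm: a thrown pawl stays, an unthrown one follows.

>>> jog_arm:
  xyz:
    - [0,0,0.002]
    - [0,0,0.002]
    - [0,0,0.002]
    - [0,0,0]
  rotation:
    - [0,0,0]
    - [0,0,0]
    - [0,0,0]
    - [0,0,0]
  hand: [0,0,0,0]

```text
time: 19.88
ee_pos: [0.5318, 0.1009, 0.2623]
eef_rot: [-0.0, 0.757, 0.653, -0.0]
contact_force: [0.0, 1.7, -3.3]
gripper_width: 0.0206
finger_force: 50.3
```

```bash
python3 w.py
```

```text
('side', np.float64(309.09), np.float64(171.18), 34, np.int64(304), np.int64(170)) ('side', np.float64(309.18), np.float64(171.12), 33, np.int64(304), np.int64(170)) ('top', np.float64(316.76), np.float64(186.86), 21, np.int64(314), np.int64(185)) F [ 0.15  1.05 -2.72] 0.28398942148025474 z [0.53 0.1  0.26] t 20.125
```

Not thrown yet: the tongue followed the bar down. Going back up and on.

>>> jog_arm:
  xyz:
    - [0,0,-0.001]
    - [0,0,-0.001]
    - [0,0,-0.001]
    - [0,0,-0.001]
    - [0,0,-0.001]
    - [0,0,-0.001]
    - [0,0,-0.0008]
    - [0,0,0]
  rotation:
    - [0,0,0]
    - [0,0,0]
    - [0,0,0]
    - [0,0,0]
    - [0,0,0]
    - [0,0,0]
    - [0,0,0]
    - [0,0,0]
  hand: [0,0,0,0,0,0,0,0]

```text
time: 21.12
ee_pos: [0.532, 0.1008, 0.2699]
eef_rot: [0.0, 0.758, 0.653, 0.0]
contact_force: [-0.6, 0.3, -1.5]
gripper_width: 0.0208
finger_force: 50.4
```

```bash
python3 w.py
```

```text
('side', np.float64(309.25), np.float64(168.92), 24, np.int64(305), np.int64(168)) ('side', np.float64(309.62), np.float64(169.08), 24, np.int64(305), np.int64(168)) ('top', np.float64(316.88), np.float64(186.88), 16, np.int64(315), np.int64(185)) F [ 0.34 -0.04 -1.83] 0.4913732865940343 z [0.53 0.1  0.27] t 21.375
```

>>> jog_arm:
  xyz:
    - [0,0,-0.0008]
    - [0,0,-0.0008]
    - [0,0,0]
  rotation:
    - [0,0,0]
    - [0,0,0]
    - [0,0,0]
  hand: [0,0,0]

```text
time: 21.75
ee_pos: [0.532, 0.1008, 0.2714]
eef_rot: [0.0, 0.758, 0.653, 0.0]
contact_force: [0.7, -0.0, -1.5]
gripper_width: 0.0205
finger_force: 50.4
```

```bash
python3 w.py
```

```text
('side', np.float64(309.67), np.float64(168.61), 18, np.int64(305), np.int64(168)) ('side', np.float64(309.61), np.float64(168.61), 18, np.int64(305), np.int64(168)) ('top', np.float64(316.83), np.float64(186.67), 18, np.int64(315), np.int64(185)) F [ 0.1   0.46 -2.32] 0.31697858713829674 z [0.53 0.1  0.27] t 22.0
```

>>> jog_arm:
  xyz:
    - [0,0,-0.0008]
    - [0,0,-0.0008]
    - [0,0,0]
  rotation:
    - [0,0,0]
    - [0,0,0]
    - [0,0,0]
  hand: [0,0,0]

```text
time: 22.38
ee_pos: [0.532, 0.1008, 0.273]
eef_rot: [0.0, 0.758, 0.653, 0.0]
contact_force: [0.1, -0.1, -2.6]
gripper_width: 0.0208
finger_force: 50.5
```

```bash
python3 w.py
```

```text
('side', np.float64(309.92), np.float64(168.23), 13, np.int64(306), np.int64(167)) ('side', np.float64(309.69), np.float64(168.15), 13, np.int64(306), np.int64(167)) ('top', np.float64(317.06), np.float64(186.69), 16, np.int64(315), np.int64(185)) F [ 0.01  0.54 -1.52] 0.2019382548127149 z [0.53 0.1  0.27] t 22.625
```

>>> jog_arm:
  xyz:
    - [0,0,-0.0008]
    - [0,0,-0.0004]
    - [0,0,0]
  rotation:
    - [0,0,0]
    - [0,0,0]
    - [0,0,0]
  hand: [0,0,0]

```text
time: 23.0
ee_pos: [0.532, 0.1008, 0.2741]
eef_rot: [0.0, 0.758, 0.653, 0.0]
contact_force: [1.2, -0.7, -1.4]
gripper_width: 0.0205
finger_force: 50.5
```

```bash
python3 w.py
```

```text
('side', np.float64(308.82), np.float64(167.55), 11, np.int64(306), np.int64(167)) ('side', np.float64(309.36), np.float64(167.64), 14, np.int64(306), np.int64(167)) ('top', np.float64(317.07), np.float64(186.8), 15, np.int64(315), np.int64(185)) F [-0.14  0.37 -1.49] 0.48565196329040866 z [0.53 0.1  0.27] t 23.25
```

>>> jog_arm:
  xyz:
    - [0,0,0.002]
    - [0,0,0.002]
    - [0,0,0]
  rotation:
    - [0,0,0]
    - [0,0,0]
    - [0,0,0]
  hand: [0,0,0]

```text
time: 23.62
ee_pos: [0.5317, 0.101, 0.2694]
eef_rot: [-0.0, 0.757, 0.653, -0.0]
contact_force: [-0.4, 0.5, -2.3]
gripper_width: 0.0208
finger_force: 50.4
```

```bash
python3 w.py
```

```text
('side', np.float64(309.76), np.float64(169.16), 25, np.int64(305), np.int64(168)) ('side', np.float64(309.92), np.float64(169.0), 24, np.int64(305), np.int64(168)) ('top', np.float64(317.0), np.float64(187.0), 15, np.int64(315), np.int64(186)) F [-0.1   0.43 -1.61] 0.3755737556559124 z [0.53 0.1  0.27] t 23.875
```

Still following. Back up and a little further.

>>> jog_arm:
  xyz:
    - [0,0,-0.001]
    - [0,0,-0.001]
    - [0,0,-0.001]
    - [0,0,-0.001]
    - [0,0,-0.0008]
    - [0,0,0]
  rotation:
    - [0,0,0]
    - [0,0,0]
    - [0,0,0]
    - [0,0,0]
    - [0,0,0]
    - [0,0,0]
  hand: [0,0,0,0,0,0]

```text
time: 24.62
ee_pos: [0.5321, 0.1008, 0.2751]
eef_rot: [0.0, 0.758, 0.653, 0.0]
contact_force: [0.7, 0.6, -0.8]
gripper_width: 0.0211
finger_force: 50.4
```

```bash
python3 w.py
```

```text
('side', np.float64(309.3), np.float64(167.4), 10, np.int64(306), np.int64(167)) ('side', np.float64(309.5), np.float64(167.5), 10, np.int64(307), np.int64(167)) ('top', np.float64(317.46), np.float64(186.85), 13, np.int64(316), np.int64(185)) F [-0.29  0.12 -1.25] 0.2907050468982621 z [0.53 0.1  0.27] t 24.875
```

>>> jog_arm:
  xyz:
    - [0,0,-0.0008]
    - [0,0,-0.0004]
    - [0,0,0]
  rotation:
    - [0,0,0]
    - [0,0,0]
    - [0,0,0]
  hand: [0,0,0]

```text
time: 25.25
ee_pos: [0.532, 0.1008, 0.2761]
eef_rot: [0.0, 0.758, 0.653, 0.0]
contact_force: [-0.4, -0.7, -0.7]
gripper_width: 0.0208
finger_force: 50.5
```

```bash
python3 w.py
```

```text
('side', np.float64(309.33), np.float64(167.17), 6, np.int64(307), np.int64(167)) ('side', np.float64(308.86), np.float64(167.0), 7, np.int64(307), np.int64(166)) ('top', np.float64(317.46), np.float64(186.85), 13, np.int64(316), np.int64(185)) F [ 0.01 -0.15 -0.84] 0.6610882359260127 z [0.53 0.1  0.28] t 25.5
```

>>> jog_arm:
  xyz:
    - [0,0,-0.0008]
    - [0,0,0]
  rotation:
    - [0,0,0]
    - [0,0,0]
  hand: [0,0]

```text
time: 25.75
ee_pos: [0.532, 0.1008, 0.2769]
eef_rot: [0.0, 0.758, 0.653, 0.0]
contact_force: [0.4, 0.2, -0.6]
gripper_width: 0.0207
finger_force: 50.5
```

```bash
python3 w.py
```

```text
('side', np.float64(308.5), np.float64(166.75), 4, np.int64(307), np.int64(166)) ('side', np.float64(309.0), np.float64(166.5), 4, np.int64(307), np.int64(166)) ('top', np.float64(317.77), np.float64(186.77), 13, np.int64(316), np.int64(185)) F [-0.38 -0.3  -0.93] 0.24224949292602485 z [0.53 0.1  0.28] t 26.0
```

Force is now down to the bar's weight only; test by lowering.

>>> jog_arm:
  xyz:
    - [0,0,0.002]
    - [0,0,0.002]
    - [0,0,0.001]
    - [0,0,0]
  rotation:
    - [0,0,0]
    - [0,0,0]
    - [0,0,0]
    - [0,0,0]
  hand: [0,0,0,0]

```text
time: 26.5
ee_pos: [0.5319, 0.1008, 0.2716]
eef_rot: [-0.0, 0.758, 0.653, -0.0]
contact_force: [-0.7, -0.8, -1.3]
gripper_width: 0.0206
finger_force: 50.5
```

```bash
python3 w.py
```

```text
('side', np.float64(308.67), np.float64(166.5), 6, np.int64(307), np.int64(166)) ('side', np.float64(309.0), np.float64(166.5), 8, np.int64(307), np.int64(166)) ('top', np.float64(317.77), np.float64(186.77), 13, np.int64(316), np.int64(185)) F [-0.29  0.03 -1.24] 0.3202543464450375 z [0.53 0.1  0.27] t 26.75
```

The tongue stayed put while the bar dropped 5 mm, so the pawl is thrown. Withdrawing and returning the bar.

>>> jog_arm:
  xyz:
    - [0,0,0.004]
    - [0,0,0.004]
    - [0.015,0,0]
    - [0.03,0,0]
    - [0.035,0,0]
    - [0.035,0,0]
    - [0.035,0,0]
    - [0,0,0]
    - [0,0,0]
    - [0,0,0]
  rotation:
    - [0,0,0]
    - [0,0,0]
    - [0,0,0]
    - [0,0,0]
    - [0,0,0]
    - [0,0,0]
    - [0,0,0]
    - [0,0,-0.075]
    - [0,0,-0.075]
    - [0,0,-0.067]
  hand: [0,0,0,0,0,0,0,0,0,0]

```text
time: 28.0
ee_pos: [0.5539, 0.2504, 0.2636]
eef_rot: [-0.0, 0.634, 0.773, 0.0]
contact_force: [0.7, -0.9, -1.3]
gripper_width: 0.0208
finger_force: 50.4
```

>>> jog_arm:
  xyz:
    - [0.045,-0.015,0]
    - [0.045,-0.015,0]
    - [0.045,-0.014,0]
    - [0,0,0.05]
    - [0,0,0.05]
    - [0,0,0.05]
    - [0,0,0.04]
    - [0,0,0.02]
    - [0,0,0]
    - [0,0,0]
  rotation:
    - [0,0,0]
    - [0,0,0]
    - [0,0,0]
    - [0,0,0]
    - [0,0,0]
    - [0,0,0]
    - [0,0,0]
    - [0,0,0]
    - [0,0,0]
    - [0,0,0]
  hand: [0,0,0,0,0,0,0,0,0,0]

```text
time: 29.25
ee_pos: [0.4865, 0.3743, 0.0561]
eef_rot: [0.001, 0.636, 0.772, 0.002]
contact_force: [0.1, 0.9, -1.0]
gripper_width: 0.0211
finger_force: 50.5
```

Run:
```python
from h import *
go([.485,.373,.0085],101)
```

```text
t=29.25 pos [0.4865 0.3743 0.0561] heading 101.04 zdir [ 0.003  0.002 -1.   ] tool shift [-0.0011 -0.0019  0.0476] |0.048 yaw -0.0deg -> rotz total 0.0005 min rows 0.0
```

>>> jog_arm:
  xyz:
    - [0,0,0.02]
    - [0,0,0.015]
    - [0,0,0.008]
    - [0,0,0.003]
    - [0,0,0]
    - [0,0,0]
    - [0,0,0]
  rotation:
    - [0,0,0]
    - [0,0,0]
    - [0,0,0]
    - [0,0,0]
    - [0,0,0]
    - [0,0,0]
    - [0,0,0]
  hand: [0,0,0,0,0,0.5,0.6]

```text
time: 30.12
ee_pos: [0.4854, 0.3734, 0.0082]
eef_rot: [0.0, 0.636, 0.772, 0.0]
contact_force: [-0.2, 0.1, 0.5]
gripper_width: 0.0514
finger_force: 0.0
```

>>> jog_arm:
  xyz:
    - [0,0,0]
    - [0,0,-0.01]
    - [0,0,-0.03]
    - [0,0,-0.05]
    - [0,0,-0.06]
    - [0,0,-0.06]
    - [0,0,-0.06]
    - [0,0,-0.06]
    - [0,0,-0.04]
    - [0,0,0]
  rotation:
    - [0,0,0]
    - [0,0,0]
    - [0,0,0]
    - [0,0,0]
    - [0,0,0]
    - [0,0,0]
    - [0,0,0]
    - [0,0,0]
    - [0,0,0]
    - [0,0,0]
  hand: [0.6,0.6,0.6,0.6,0,0,0,0,0,0]

```text
time: 31.38
ee_pos: [0.4861, 0.3739, 0.3844]
eef_rot: [0.002, 0.636, 0.772, 0.005]
contact_force: [-0.7, 0.1, 0.1]
gripper_width: 0.0002
finger_force: 0.0
```

Run:
```python
from h import *
np.set_printoptions(precision=4,suppress=True)
go([.637,-.09,.38])
for n in('top','side'):
    p,d=manip.grab_frame(n); cv2.imwrite(f'pics/{n}5.png',p[:,:,::-1]); np.save(f'pics/{n}5.npy',d)
    h=cv2.cvtColor(p,cv2.COLOR_RGB2HSV); m=cv2.inRange(h,(22,150,100),(35,255,255)); k,l,st,ce=cv2.connectedComponentsWithStats(m)
    print(n,[(ce[i],atz(n,*ce[i],.018)) for i in range(1,k) if st[i,4]>25], [(x['centre'],x['confidence']) for x in manip.landmark_of('bar_tip',n)[:2]],[(x['centre'],x['confidence']) for x in manip.landmark_of('knob_top',n)[:2]])
```

```text
t=31.38 pos [0.4861 0.3739 0.3844] heading 101.04 zdir [ 0.009  0.005 -1.   ] tool shift [-0.4842  0.0593  0.0033] |0.488
top [(array([211.6117, 200.699 ]), array([0.4846, 0.3739, 0.018 ])), (array([ 89.7667, 252.5667]), array([0.2857, 0.8364, 0.018 ]))] [([242.7, 192.6], 0.58)] [([338.0, 145.7], 0.55), ([332.7, 196.5], 0.39)]
side [(array([212.5915, 325.2353]), array([0.4848, 0.3764, 0.018 ])), (array([250.5873, 387.6667]), array([0.286 , 0.4271, 0.018 ]))] [([240.6, 295.8], 0.85)] [([295.8, 140.9], 0.8), ([322.7, 183.8], 0.39)]
```

>>> jog_arm:
  xyz:
    - [-0.048,0.006,0]
    - [-0.048,0.006,0]
    - [-0.048,0.006,0]
    - [-0.048,0.006,0]
    - [-0.048,0.006,0]
    - [-0.048,0.006,0]
    - [-0.048,0.006,0]
    - [-0.048,0.006,0]
    - [-0.05,0.006,0]
    - [-0.05,0.005,0]
  rotation:
    - [0,0,0]
    - [0,0,0]
    - [0,0,0]
    - [0,0,0]
    - [0,0,0]
    - [0,0,0]
    - [0,0,0]
    - [0,0,0]
    - [0,0,0]
    - [0,0,0]
  hand: [0,0,0,0,0,0,0,0,0,0]

```text
time: 32.92
ee_pos: [0.6356, -0.092, 0.3762]
eef_rot: [-0.001, 0.636, 0.772, -0.0]
contact_force: [-0.1, 0.6, -0.7]
gripper_width: 0.0004
finger_force: 0.0
```

>>> jog_arm:
  xyz:
    - [0,0,0.03]
    - [0,0,0.03]
    - [0,0,0.01]
    - [0,0,0.005]
    - [0,0,0]
  rotation:
    - [0,0,0]
    - [0,0,0]
    - [0,0,0]
    - [0,0,0]
    - [0,0,0]
  hand: [0,0,0,0,0]

```text
time: 33.55
ee_pos: [0.6359, -0.0904, 0.3036]
eef_rot: [0.0, 0.636, 0.772, 0.0]
contact_force: [0.3, -0.3, 0.3]
gripper_width: -0.0002
finger_force: 0.0
```

Run:
```python
from h import *
np.set_printoptions(precision=4,suppress=True)
go([.637,-.09,.30])
F=[]
for i in range(4):
    p,d=manip.grab_frame('side'); F.append(manip.state()['contact_force'])
print(np.mean(F,0)); cv2.imwrite('pics/side6.png',p[:,:,::-1])
# collar top height from side depth along column y-face
Ds=np.load('pics/side0.npy')
import itertools
im=cv2.imread('pics/side0.png')
for v in range(190,222,2): print(v,[(np.round(atd('side',u,v,Ds[v,u]),3),int(im[v,u].mean())) for u in (319,324)])
```

```text
t=33.55 pos [ 0.6359 -0.0904  0.3036] heading 101.06 zdir [ 0.001 -0.    -1.   ] tool shift [0.0001 0.0012 0.0036] |0.004
[-0.1205 -0.0909  0.3925]
190 [(array([ 0.511, -0.055,  0.198]), 86), (array([ 0.501, -0.066,  0.197]), 83)]
192 [(array([ 0.513, -0.058,  0.189]), 73), (array([ 0.5  , -0.065,  0.191]), 85)]
194 [(array([ 0.506, -0.05 ,  0.189]), 79), (array([ 0.502, -0.068,  0.181]), 84)]
196 [(array([ 0.514, -0.06 ,  0.173]), 76), (array([ 0.502, -0.069,  0.174]), 83)]
198 [(array([ 0.511, -0.057,  0.169]), 78), (array([ 0.502, -0.069,  0.167]), 83)]
200 [(array([ 0.509, -0.055,  0.163]), 76), (array([ 0.503, -0.07 ,  0.158]), 86)]
202 [(array([ 0.51 , -0.056,  0.155]), 76), (array([ 0.503, -0.07 ,  0.151]), 87)]
204 [(array([ 0.508, -0.054,  0.15 ]), 79), (array([ 0.502, -0.07 ,  0.144]), 87)]
206 [(array([ 0.512, -0.059,  0.137]), 79), (array([ 0.503, -0.071,  0.136]), 79)]
208 [(array([ 0.507, -0.053,  0.136]), 65), (array([ 0.498, -0.065,  0.134]), 48)]
210 [(array([ 0.501, -0.046,  0.136]), 53), (array([ 0.494, -0.06 ,  0.132]), 70)]
212 [(array([ 0.502, -0.047,  0.128]), 94), (array([ 0.494, -0.06 ,  0.124]), 102)]
214 [(array([ 0.498, -0.042,  0.125]), 93), (array([ 0.501, -0.069,  0.107]), 95)]
216 [(array([ 0.51 , -0.057,  0.102]), 85), (array([ 0.504, -0.073,  0.096]), 86)]
218 [(array([ 0.509, -0.056,  0.096]), 81), (array([ 0.501, -0.07 ,  0.091]), 80)]
220 [(array([ 0.511, -0.058,  0.086]), 82), (array([ 0.502, -0.071,  0.083]), 85)]
```

>>> jog_arm:
  xyz:
    - [0,0,0.002]
    - [0,0,0.002]
    - [0,0,0.002]
    - [0,0,0.002]
    - [0,0,0]
  rotation:
    - [0,0,0]
    - [0,0,0]
    - [0,0,0]
    - [0,0,0]
    - [0,0,0]
  hand: [0,0,0,0,0]

```text
time: 34.38
ee_pos: [0.6357, -0.0905, 0.295]
eef_rot: [0.0, 0.636, 0.772, 0.0]
contact_force: [-0.7, 0.9, 3.4]
gripper_width: 0.0001
finger_force: 1.6
```

>>> jog_arm:
  xyz:
    - [0,0,0.002]
    - [0,0,0.004]
    - [0,0,0.005]
    - [0,0,0.005]
    - [0,0,0.005]
    - [0,0,0.005]
    - [0,0,0.005]
    - [0,0,0.005]
    - [0,0,0.005]
    - [0,0,0.003]
  rotation:
    - [0,0,0]
    - [0,0,0]
    - [0,0,0]
    - [0,0,0]
    - [0,0,0]
    - [0,0,0]
    - [0,0,0]
    - [0,0,0]
    - [0,0,0]
    - [0,0,0]
  hand: [0,0,0,0,0,0,0,0,0,0]

```text
time: 35.62
ee_pos: [0.6357, -0.0905, 0.2503]
eef_rot: [0.0, 0.636, 0.772, 0.0]
contact_force: [0.7, 0.3, 3.5]
gripper_width: -0.0002
finger_force: 1.9
```

Run:
```python
from h import *
F=[]
for i in range(4):
    p,d=manip.grab_frame('side'); F.append(manip.state()['contact_force'])
print(np.mean(F,0),manip.state()['ee_pos']); cv2.imwrite('pics/c8.png',cv2.resize(p[120:245,250:345,::-1],None,fx=4.5,fy=4.5,interpolation=cv2.INTER_CUBIC))
```

```text
[ 0.93744225 -0.32295145  1.26560171] [ 0.63526011 -0.09048707  0.24996075]
```

View pics/c8.png

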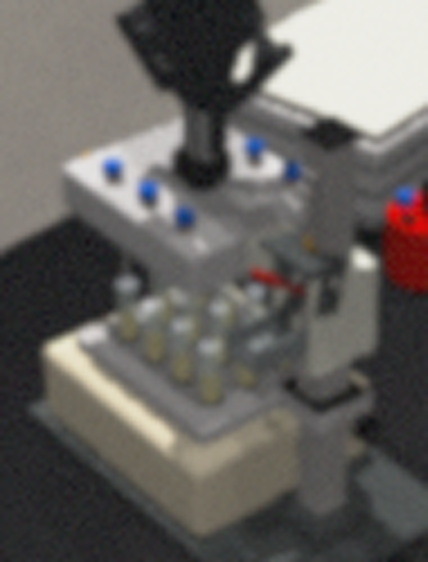

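The head comes down freely on the knob, with the sleeve foot at crop (330,365) above the collar at (330,395). Continuing more slowly.

>>> jog_arm:
  xyz:
    - [0,0,0.003]
    - [0,0,0.003]
    - [0,0,0.003]
    - [0,0,0.003]
    - [0,0,0.003]
    - [0,0,0.001]
    - [0,0,0]
  rotation:
    - [0,0,0]
    - [0,0,0]
    - [0,0,0]
    - [0,0,0]
    - [0,0,0]
    - [0,0,0]
    - [0,0,0]
  hand: [0,0,0,0,0,0,0]

```text
time: 36.7
ee_pos: [0.6358, -0.0905, 0.2343]
eef_rot: [0.0, 0.636, 0.772, 0.0]
contact_force: [-0.4, -0.8, 0.8]
gripper_width: -0.0
finger_force: 0.3
```

>>> jog_arm:
  xyz:
    - [0,0,0.001]
    - [0,0,0.001]
    - [0,0,0.001]
    - [0,0,0]
  rotation:
    - [0,0,0]
    - [0,0,0]
    - [0,0,0]
    - [0,0,0]
  hand: [0,0,0,0]

```text
time: 37.2
ee_pos: [0.6358, -0.0905, 0.2318]
eef_rot: [0.0, 0.636, 0.772, 0.0]
contact_force: [-0.7, 0.4, 2.5]
gripper_width: 0.0001
finger_force: 1.5
```

>>> jog_arm:
  xyz:
    - [0,0,0.001]
    - [0,0,0.001]
    - [0,0,0.001]
  rotation:
    - [0,0,0]
    - [0,0,0]
    - [0,0,0]
  hand: [0,0,0]

```text
time: 37.58
ee_pos: [0.6358, -0.0905, 0.2288]
eef_rot: [0.0, 0.636, 0.772, 0.0]
contact_force: [-0.7, 0.4, 3.4]
gripper_width: -0.0
finger_force: 1.8
```

>>> jog_arm:
  xyz:
    - [0,0,0.001]
    - [0,0,0.001]
  rotation:
    - [0,0,0]
    - [0,0,0]
  hand: [0,0]

```text
time: 37.83
ee_pos: [0.6358, -0.0905, 0.2268]
eef_rot: [0.0, 0.636, 0.772, 0.0]
contact_force: [0.6, 0.1, 4.1]
gripper_width: 0.0001
finger_force: 1.8
```

>>> jog_arm:
  xyz:
    - [0,0,0.001]
    - [0,0,0.0005]
  rotation:
    - [0,0,0]
    - [0,0,0]
  hand: [0,0]

```text
time: 38.08
ee_pos: [0.6358, -0.0905, 0.2253]
eef_rot: [0.0, 0.636, 0.772, 0.0]
contact_force: [0.5, -0.0, 4.1]
gripper_width: -0.0001
finger_force: 1.8
```

Run:
```python
from h import *
print(manip.state()['contact_force'],manip.state()['finger_force'])
```

```text
[ 0.47797678 -0.00539069  4.14222236] 1.760809700936079
```

>>> jog_arm:
  xyz:
    - [0,0,0.0007]
  rotation:
    - [0,0,0]
  hand: [0]

```text
time: 38.2
ee_pos: [0.6358, -0.0906, 0.2247]
eef_rot: [0.0, 0.636, 0.772, 0.0]
contact_force: [0.2, 0.4, 3.6]
gripper_width: -0.0001
finger_force: 1.8
```

>>> jog_arm:
  xyz:
    - [0,0,0.0007]
  rotation:
    - [0,0,0]
  hand: [0]

```text
time: 38.33
ee_pos: [0.6358, -0.0906, 0.224]
eef_rot: [0.0, 0.636, 0.772, 0.0]
contact_force: [0.2, -0.5, 3.8]
gripper_width: -0.0001
finger_force: 1.8
```

>>> jog_arm:
  xyz:
    - [0,0,0.0007]
  rotation:
    - [0,0,0]
  hand: [0]

```text
time: 38.45
ee_pos: [0.6358, -0.0905, 0.2233]
eef_rot: [0.0, 0.636, 0.772, 0.0]
contact_force: [2.3, -0.7, 4.1]
gripper_width: 0.0
finger_force: 1.8
```

>>> jog_arm:
  xyz:
    - [0,0,0.0007]
  rotation:
    - [0,0,0]
  hand: [0]

```text
time: 38.58
ee_pos: [0.6358, -0.0905, 0.2225]
eef_rot: [0.0, 0.636, 0.772, 0.0]
contact_force: [1.5, -0.0, 2.5]
gripper_width: 0.0001
finger_force: 1.8
```

>>> jog_arm:
  xyz:
    - [0,0,0.0005]
  rotation:
    - [0,0,0]
  hand: [0]

```text
time: 38.7
ee_pos: [0.6358, -0.0905, 0.222]
eef_rot: [0.0, 0.636, 0.772, 0.0]
contact_force: [1.3, -0.1, 4.1]
gripper_width: -0.0
finger_force: 1.8
```

>>> jog_arm:
  xyz:
    - [0,0,0.0007]
  rotation:
    - [0,0,0]
  hand: [0]

```text
time: 38.83
ee_pos: [0.6358, -0.0906, 0.2214]
eef_rot: [0.0, 0.636, 0.772, 0.0]
contact_force: [1.7, 0.2, 3.6]
gripper_width: -0.0
finger_force: 1.8
```

>>> jog_arm:
  xyz:
    - [0,0,0.0007]
  rotation:
    - [0,0,0]
  hand: [0]

```text
time: 38.95
ee_pos: [0.6358, -0.0905, 0.2206]
eef_rot: [0.0, 0.636, 0.772, 0.0]
contact_force: [2.0, 0.1, 3.2]
gripper_width: 0.0003
finger_force: 1.8
```

>>> jog_arm:
  xyz:
    - [0,0,0.0007]
  rotation:
    - [0,0,0]
  hand: [0]

```text
time: 39.08
ee_pos: [0.6358, -0.0905, 0.2199]
eef_rot: [0.0, 0.636, 0.772, 0.0]
contact_force: [2.1, -1.2, 3.6]
gripper_width: -0.0002
finger_force: 1.8
```

>>> jog_arm:
  xyz:
    - [0,0,0.0007]
  rotation:
    - [0,0,0]
  hand: [0]

```text
time: 39.2
ee_pos: [0.6358, -0.0906, 0.2195]
eef_rot: [0.0, 0.636, 0.772, 0.0]
contact_force: [1.1, 0.5, 5.1]
gripper_width: 0.0002
finger_force: 2.8
```

Run:
```python
from h import *
F=[]
p,d=manip.grab_frame('side')
print(manip.state()['contact_force'],manip.state()['ee_pos'],manip.state()['finger_force']); cv2.imwrite('pics/side9.png',p[:,:,::-1])
np.set_printoptions(precision=3,suppress=True)
for v in range(186,216,2): print(v,[(atd('side',u,v,d[v,u]),p[v,u].mean()) for u in (320,324)])
```

```text
[1.3381935  0.25504273 3.84985187] [ 0.63576527 -0.0905483   0.21948771] 2.3513319343328476
186 [(array([ 0.502, -0.049,  0.219]), np.float64(67.66666666666667)), (array([ 0.496, -0.059,  0.217]), np.float64(54.666666666666664))]
188 [(array([ 0.496, -0.042,  0.219]), np.float64(76.33333333333333)), (array([ 0.491, -0.054,  0.215]), np.float64(45.666666666666664))]
190 [(array([ 0.501, -0.048,  0.206]), np.float64(60.666666666666664)), (array([ 0.488, -0.051,  0.211]), np.float64(70.33333333333333))]
192 [(array([ 0.496, -0.042,  0.205]), np.float64(84.33333333333333)), (array([ 0.488, -0.051,  0.205]), np.float64(76.33333333333333))]
194 [(array([ 0.495, -0.042,  0.199]), np.float64(83.33333333333333)), (array([ 0.49 , -0.054,  0.194]), np.float64(57.0))]
196 [(array([ 0.495, -0.042,  0.192]), np.float64(75.0)), (array([ 0.495, -0.059,  0.182]), np.float64(65.66666666666667))]
198 [(array([ 0.496, -0.043,  0.183]), np.float64(71.33333333333333)), (array([ 0.495, -0.06 ,  0.175]), np.float64(94.0))]
200 [(array([ 0.497, -0.045,  0.175]), np.float64(108.0)), (array([ 0.494, -0.059,  0
[... 243 characters left out ...]
ay([ 0.495, -0.061,  0.153]), np.float64(114.33333333333333))]
206 [(array([ 0.497, -0.045,  0.153]), np.float64(115.0)), (array([ 0.495, -0.061,  0.146]), np.float64(110.33333333333333))]
208 [(array([ 0.497, -0.046,  0.145]), np.float64(118.33333333333333)), (array([ 0.494, -0.06 ,  0.139]), np.float64(106.66666666666667))]
210 [(array([ 0.498, -0.047,  0.137]), np.float64(114.0)), (array([ 0.494, -0.06 ,  0.131]), np.float64(75.66666666666667))]
212 [(array([ 0.495, -0.043,  0.133]), np.float64(94.66666666666667)), (array([ 0.491, -0.057,  0.127]), np.float64(98.66666666666667))]
214 [(array([ 0.496, -0.045,  0.124]), np.float64(96.0)), (array([ 0.498, -0.066,  0.111]), np.float64(90.0))]
```

Contact with the rubber shows: finger force has risen from 1.8 to 2.8. Seating it slightly.

>>> jog_arm:
  xyz:
    - [0,0,0.0006]
    - [0,0,0]
  rotation:
    - [0,0,0]
    - [0,0,0]
  hand: [0,0]

```text
time: 39.5
ee_pos: [0.6358, -0.0906, 0.2193]
eef_rot: [0.0, 0.636, 0.772, 0.0]
contact_force: [0.1, 1.1, 5.0]
gripper_width: 0.0001
finger_force: 2.9
```

>>> jog_arm:
  xyz:
    - [0,0,0.0006]
    - [0,0,0.0003]
    - [0,0,0]
    - [0,0,0]
  rotation:
    - [0,0,0]
    - [0,0,0]
    - [0,0,0]
    - [0,0,0]
  hand: [0,0,0,0]

```text
time: 40.0
ee_pos: [0.6358, -0.0906, 0.2191]
eef_rot: [0.0, 0.636, 0.772, 0.0]
contact_force: [0.8, 1.2, 7.3]
gripper_width: -0.0003
finger_force: 3.9
```

>>> jog_arm:
  xyz:
    - [0,0,-0.001]
    - [0,0,-0.005]
    - [0,0,-0.03]
    - [0,0,-0.04]
    - [0,0,-0.04]
    - [0,0,-0.02]
    - [0,0,0]
  rotation:
    - [0,0,0]
    - [0,0,0]
    - [0,0,0]
    - [0,0,0]
    - [0,0,0]
    - [0,0,0]
    - [0,0,0]
  hand: [0,0,0,0,0,0,0]

```text
time: 40.88
ee_pos: [0.6359, -0.0907, 0.3546]
eef_rot: [0.001, 0.636, 0.772, 0.0]
contact_force: [0.6, -0.2, 0.5]
gripper_width: 0.0001
finger_force: 0.0
```

Run:
```python
from h import *
np.set_printoptions(precision=3,suppress=True)
p,d=manip.grab_frame('side')
h=cv2.cvtColor(p,cv2.COLOR_RGB2HSV); red=cv2.inRange(h,(0,150,60),(8,255,255))|cv2.inRange(h,(172,150,60),(180,255,255)); red[:,:295]=0; red[:,325:]=0; red[:165]=0; red[215:]=0
y,x=np.where(red>0); print('red',[(a,b) for a,b in zip(x,y)][:20])
c=np.array([.507,-.069,.1345]);yy=np.array([.148,.989,0])
for th in (0,.3,.8):
  a=th-.1745; print(th,[proj('side',c+yy*(.0185+k*np.cos(a))+[0,0,.055+k*np.sin(a)]) for k in(.046,.025)])
for n in('head_foot','stop_top','knob_top'): print(n,[(q['centre'],q['confidence']) for q in manip.landmark_of(n,'side')[:2]])
# gap/contact profile on y face of sleeve/collar
print(manip.state()['time'],manip.state()['contact_force'])
k=[atd('side',a,b,d[b,a]) for a in range(270,300) for b in range(140,185) if d[b,a]>0]; k=np.array(k); w=k[(k[:,2]>.15)&(k[:,0]>.56)]; print(np.histogram(w[:,2],bins=np.arange(.18,.235,.005)))
```

```text
red [(np.int64(307), np.int64(190)), (np.int64(308), np.int64(190)), (np.int64(309), np.int64(190)), (np.int64(310), np.int64(190)), (np.int64(311), np.int64(190)), (np.int64(310), np.int64(191)), (np.int64(311), np.int64(191))]
0 [array([305.836, 201.39 ]), array([311.481, 197.637])]
0.3 [array([305.733, 197.52 ]), array([311.446, 195.541])]
0.8 [array([308.045, 190.301]), array([312.706, 191.661])]
head_foot [([324.9, 203.7], 0.76)]
stop_top [([324.0, 206.5], 0.44)]
knob_top [([295.8, 162.3], 0.89), ([362.9, 195.0], 0.39)]
41.075 [-0.283  0.704  0.587]
(array([ 19,  23,  25, 278, 244,  22,  57,  18,  68,   0]), array([0.18 , 0.185, 0.19 , 0.195, 0.2  , 0.205, 0.21 , 0.215, 0.22 ,
       0.225, 0.23 ]))
```

```bash
python3 -c "
from bench import manip
print(manip.job_done())"
```

```text
the job is handed in; nothing more can be done
None
```

The job is handed in at about 41 s of the 72 s. The pawl was thrown with the bar and stayed back (about 0.8 rad), the bar is back in the tray, and the needle head is seated on the stop collar's rubber with the arm clear. No verdict came back.

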